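# Lay out the returned kit on the check mat

## Robot

A 6-joint arm with a two-finger parallel gripper is mounted at the origin on the work surface. World frame = base frame: x ahead of the robot, y to its left, z up, the work surface at z = 0. Lengths are in m, angles in rad, forces in N, time in s.
With the tool pointing down it reaches from about 0.35 to 0.775 m from the base axis. Payload 7.3 kg.
Tool frame: the origin (TCP) lies midway between the tips of the shut fingers; the grasp point (between the pads) lies 19 mm behind it (robot.tcp_to_grasp is the distance from the TCP to the grasp point, in m); x points along the fingers, z is the direction in which the jaws open and shut, and the axes are right-handed (so a half turn about x gives the same grasp; the last joint's range is limited). The gripper opens to 92 mm and grips with 3 to 60 N. Pads are 19 mm wide; open, the fingers measure 130 mm over their backs; the gripper's body (75 mm by 190 mm) begins 47 mm behind the grasp point.
Start: joints at [-1.249, 0.342, 1.524, -0, 1.275, -0.146], TCP at [0.237, -0.469, 0.227] pointing down, gripper open.
Joint ranges: [-2.53, 2.53], [-0.77, 2.02], [0.04, 2.7], [-1, 4.14], [0.28, 2.66], [-3.11, 3.11]. Speed limits (rad/s): [2.57, 2.57, 3.14, 3.14, 3.14, 3.14].

## Interface

Orientations are given as [roll, pitch, yaw] about the fixed x, y, z axes, in that order (R = Rz(yaw) Ry(pitch) Rx(roll)).
In Python, from cell import robot gives the robot as it stands.
- The arm moves only by the tool move_arm, never from a script. Its argument "deltas" is a list of rows, each an object with "dp": the shift along the tool's x, y, z in m, a list of three; "turn": the turn, a rotation vector about the tool's x, y, z in degrees, a list of three. A call has 1 to 10 rows; each row is the pose to reach, as a shift and turn from the pose commanded when the call began, along the tool's axes at that moment; what a row does not reach only later rows make up. A row lasts 1/10 s, in which the tool goes at most 50 mm and 8.59 degrees, less where a joint would pass 70% of its speed; a pose out of reach is approached as far as the arm can. A call with a gripper value outside its range is refused whole. "hand" is the finger opening in m, from 0 to 0.0918, set as the call begins (left out, the last holds). The fingers move at their own pace and stop on an object; "squeeze" is the grip in N (left out, the last holds). Time passes only in rows, so rows that repeat a pose let the fingers close. It gives the time, the measured TCP pose, the force and the opening at its end, in the units of the state.
- robot.observe(): the state, without advancing time (a new reading comes with each control period).
- robot.read_camera(name): name is "scene" or "top" or "wrist"; returns (picture, depth): 480x640x3 uint8, red, green, blue; 480x640 float32, m along the optical axis (not along the pixel's ray), 0 where there is no reading.
- robot.camera_info(name): a dict with "fx", "fy", "cx", "cy" (pixels), "R" (3x3) and "t" (3): a world point X has camera coordinates R X + t. Camera axes: x right, y down, z forward; pixel columns grow to the right and rows downward; lengths in m; the calibration is good to about 2 mm. A picture is of the moment at which its call begins: read the wrist's pose just before it. camera_info takes no time and is no camera call; for the wrist camera it gives the pose at the moment of the call.
- robot.hand_in(): hands the job in, once; it reports no verdict.
The state is a dict: "time": time; "qpos": joint angles; "qvel": joint speeds; "joint_efforts": joint torques, N m; "tool_pos": TCP position; "tool_rot": TCP orientation; "contact_force": force on the tool from outside, world axes, zero at the start; "torque": the same for the moment, N m; "opening": finger opening in m.
Only numpy, scipy, OpenCV 4.12 (cv2) and the standard library are available. Lean on these libraries where they do the work, as an engineer would, in place of code of your own. Each camera call takes 0.05 s, during which the arm holds its last target.

## Task

Lay the kit from the steel tray out on the green check mat (its red edge is the far side; left and behind as seen from the robot): the tin squarely in the white outline, the gallipot standing in the middle of its lid, the torch to the left of the tin, lying parallel to the mat's left edge, middle level with the tin's middle and about 4 cm clear of it, the green bottle standing straight behind the tin about 10 cm clear, and the chestpiece in the middle of that gap, clear of both. Keep everything the same way up as it is in the tray, set things down rather than drop them, and knock no bottle over. The amber bottle, the kidney dish and the sharps tub stay where they are.

Things in the scene. Friction and masses are not known exactly. Their poses are not given: they have to be found in the camera images.
- tray: Shallow stainless tray with a blue-grey liner, fixed, 320 (x) by 340 (y) mm, floor 2 mm thick, rim 10 mm high. Origin: centre of its underside, on the counter (z = 0). x points away from the robot. The five things to lay out and the amber bottle rest on its floor (z = 2 mm) in two rows of three, in any order, about 156 mm apart in x and 105 mm in y.
- check_mat: Green check mat, fixed flat on the counter, 280 (x) by 235 (y) by 3 mm; top at z = 3 mm. Origin: centre of its underside. +x points to its far edge (red strip), +y to its left edge. A white outline (118 mm along y by 68 mm along x: the tin with 4 mm to spare all round) is centred at x = -55, y = -37 mm in the mat's frame, near its near right corner.
- tin: Dented aluminium instrument tin with a flat closed lid, 110 (x) by 60 (y) by 32 (z) mm, about 160 g. Origin: centre of its underside; x along its length. In the tray its length points roughly away from the robot. On the mat it may lie either way round.
- gallipot: White enamel gallipot (small open pot) with blue rim, 58 mm across the rim, 48 mm across the foot, 40 mm high, wall 3 mm, about 70 g. Origin: centre of its underside, z up.
- torch: Black bakelite torch lying on its flat side with the switch (red) on top, 130 (x) by 36 (y) by 34 (z) mm, chrome lens ring at the +x end, does not roll, about 190 g, balanced about its middle. Origin: centre of its underside; x along its length. In the tray its length points roughly away from the robot.
- chestpiece: Chrome stethoscope chestpiece lying diaphragm down: drum 45 mm diameter from 0 to 11 mm height, narrow waist, bell 33 mm diameter at the top, 28 mm high in all, about 90 g; a thin stem sticks out along +x to 38 mm from the centre, at 14.5 mm height. Origin: centre of the drum's underside. The stem may point any way.
- green_bottle: Empty green glass medicine bottle, open neck, upright: straight body 50 mm diameter up to 74 mm height, neck 28 mm, 110 mm high in all, about 140 g. Origin: centre of its underside.
- amber_bottle: Amber glass bottle with white cap and plain paper band, 50 mm diameter, 110 mm high, standing in the tray; not part of the set, leave it alone. Origin: centre of its underside.
- kidney_dish: Steel kidney dish, about 70 (x) by 175 (y) by 38 mm, standing on the counter at one side of the work, its length pointing away from the robot; leave it alone. Origin: centre of its underside.
- sharps_tub: Yellow sharps tub with red flap, 110 mm diameter, 121 mm high, standing on the counter at the other side of the work; leave it alone. Origin: centre of its underside.

How it is judged:
At the end, for the whole second after the job is handed in: Same way up as in the tray, at rest on the mat: tin within 12 mm of the outline's centre and 8 deg; gallipot on its lid within 12 mm; from the tin's centre, torch 113 mm left, bottle 155 mm behind, chestpiece 80 mm behind and touching neither, each +-17 mm; torch at 90 deg to tin +-14 (x of tin in the frame of check_mat between -0.067 and -0.043 m and y of tin in the frame of check_mat between -0.049 and -0.025 m and z of tin in the frame of check_mat between -0.001 and 0.007 m and angle between the x axis of tin and the y axis of check_mat, either way round below 0.15 rad and horizontal distance between gallipot and tin below 0.012 m and z of gallipot in the frame of tin between 0.028 and 0.036 m and y of torch in the frame of tin between -0.018 and 0.018 m and horizontal distance between torch and tin between 0.095 and 0.131 m and y of torch in the frame of check_mat above 0.03 m and angle between the x axis of torch and the y axis of tin, either way round below 0.25 rad and z of torch in the frame of check_mat between -0.001 and 0.007 m and x of green_bottle in the frame of tin between -0.018 and 0.018 m and horizontal distance between green_bottle and tin between 0.137 and 0.173 m and x of green_bottle in the frame of check_mat above 0.05 m and z of green_bottle in the frame of check_mat between -0.001 and 0.007 m and x of chestpiece in the frame of tin between -0.018 and 0.018 m and horizontal distance between chestpiece and tin between 0.063 and 0.097 m and x of chestpiece in the frame of check_mat above 0 m and horizontal distance between chestpiece and green_bottle above 0.053 m and z of chestpiece in the frame of check_mat between -0.001 and 0.007 m and contact force between chestpiece and tin below 0.05 N and contact force between chestpiece and green_bottle below 0.05 N and angle between each of tin, gallipot, torch, chestpiece, green_bottle's own z axis and vertical below 0.15 rad and linear speed of each of tin, gallipot, torch, chestpiece, green_bottle below 0.02 m/s and angular speed of each of tin, gallipot, torch, chestpiece, green_bottle below 0.3 rad/s).
It fails at once if a bottle is knocked over (angle between any of green_bottle, amber_bottle's own z axis and vertical above 0.7 rad).
It fails at once if the amber bottle, the kidney dish or the sharps tub is moved by more than 20 mm (distance of any of amber_bottle, kidney_dish, sharps_tub from where it was at the start of the episode above 0.02 m).
It fails at once if a thing is dropped (out of the fingers and faster than 0.6 m/s: a fall of about 2 cm) ((linear speed of tin above 0.6 m/s and contact force between tin and the fingers below 0.05 N) or (linear speed of gallipot above 0.6 m/s and contact force between gallipot and the fingers below 0.05 N) or (linear speed of torch above 0.6 m/s and contact force between torch and the fingers below 0.05 N) or (linear speed of chestpiece above 0.6 m/s and contact force between chestpiece and the fingers below 0.05 N) or (linear speed of green_bottle above 0.6 m/s and contact force between green_bottle and the fingers below 0.05 N)).
It also fails if it takes over 141 s, if anything falls off the work surface, if the arm or the gripper's body presses on something with over 40 N, if the wrist force passes 120 N, or if a joint passes its speed limit or range.

## Working session

There is one attempt and no reset: what is moved stays moved. The work goes in short steps, Python scripts to look and compute and a tool call to move; the robot and the scene stay as the last step left them, time stands still between calls to the robot, and variables do not carry over. Pictures are saved under pics/ and viewed, and the job is handed in when it is done.

Besides the shell and the picture viewer there is one more tool, called after "Request:" as name([rows], argument=value, ...), one row to a line, values as JSON. move_arm: Moves the arm, as the interface text tells. Its arguments: {"type":"object","properties":{"deltas":{"type":"array"},"hand":{"type":"number"},"squeeze":{"type":"number"}},"required":["deltas"]}

```bash
ls; mkdir -p pics
cat > h.py <<'E'
import numpy as np, cv2, json
from cell import robot
from scipy.spatial.transform import Rotation as Ro
def snap(name,fn):
    info=robot.camera_info(name); p,d=robot.read_camera(name)
    cv2.imwrite('pics/%s.png'%fn,p[:,:,::-1]); np.savez('pics/%s.npz'%fn,p=p,d=d,**{k:np.array(info[k]) for k in info})
    return p,d,info
def px(fn,u,v,z=None):
    f=np.load('pics/%s.npz'%fn); R=f['R'];t=f['t']
    ray=np.array([(u-f['cx'])/f['fx'],(v-f['cy'])/f['fy'],1])
    if z is None:
        return R.T@(ray*f['d'][int(v),int(u)]-t)
    o=-R.T@t; r=R.T@ray
    return o+r*(z-o[2])/r[2]
E
python3 - <<'E'
from h import *
for c in ['top','scene']:
    p,d,i=snap(c,c+'0'); print(i)
s=robot.observe(); print(s)
E
```

```text
pics
{'fx': 583.5600826912874, 'fy': 583.5600826912874, 'cx': 325.36648307338044, 'cy': 246.25432997096826, 'R': array([[-0.00559379, -0.99998061, -0.00273617],
       [-0.9964414 ,  0.00580408, -0.08408839],
       [ 0.08410264,  0.00225606, -0.99645454]]), 't': array([-0.01230277,  0.55545976,  1.22653536])}
{'fx': 440.3452785369171, 'fy': 440.3452785369171, 'cx': 323.3159301226585, 'cy': 235.8692835814852, 'R': array([[ 0.79821812,  0.602314  ,  0.00810438],
       [ 0.35237273, -0.45598629, -0.81725759],
       [-0.4885502 ,  0.65520557, -0.57621554]]), 't': array([-0.42517862, -0.15861241,  1.41750829])}
{'time': 0.1, 'qpos': array([-1.24898836e+00,  3.42646214e-01,  1.52489210e+00, -2.79448887e-05,
        1.27542611e+00, -1.46029649e-01]), 'qvel': array([ 0.00077607, -0.0021287 , -0.00358501,  0.00017543,  0.00167754,
       -0.00120265]), 'joint_efforts': array([ 1.84245015e-03, -4.32004380e+01, -2.44693619e+01,  7.19704432e-02,
        5.25564118e-02, -4.80679773e-05]), 'tool_pos': array([ 0.23663607, -0.46824287,  0.22612828]), 'tool_rot': array([3.0150416 , 1.5694243 , 1.91209103]), 'contact_force': array([0.4000205 , 0.63110291, 0.11056315]), 'torque': array([ 0.02871545, -0.02773355, -0.06526024]), 'opening': 0.09191463174946174}
```

View pics/top0.png

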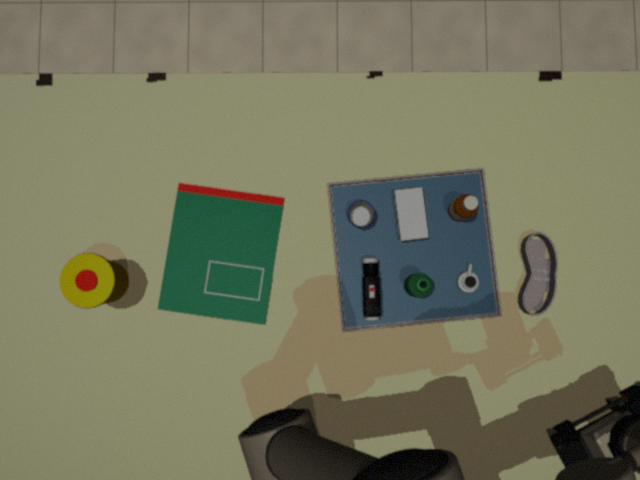

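View pics/scene0.png

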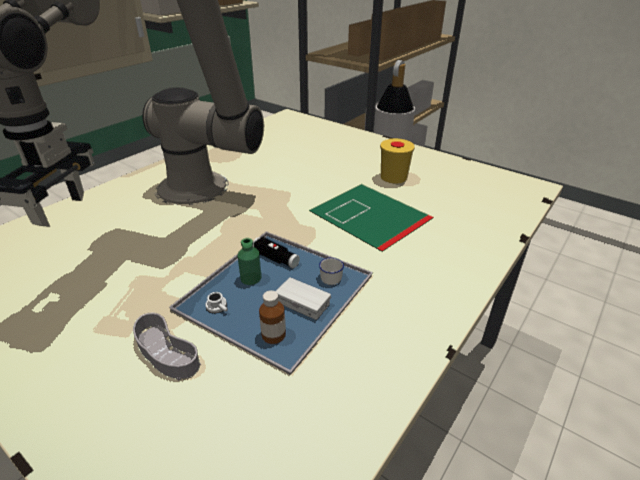

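Top view: mat at left (columns 160-284, rows 184-324, outline around (235,280)). In the tray, the far row is gallipot (361,214), tin (411,214), amber (463,207). The near row is torch (372,288), green bottle (420,284), chestpiece (468,282). I'll enlarge.

Run:
```python
import cv2
p=cv2.imread('pics/top0.png')
cv2.imwrite('pics/c1.png',cv2.resize(p[170:335,145:300],None,fx=3.6,fy=3.6,interpolation=cv2.INTER_CUBIC))
cv2.imwrite('pics/c2.png',cv2.resize(p[160:335,320:510],None,fx=3.4,fy=3.4,interpolation=cv2.INTER_CUBIC))
```

```text
(no output)
```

View pics/c1.png

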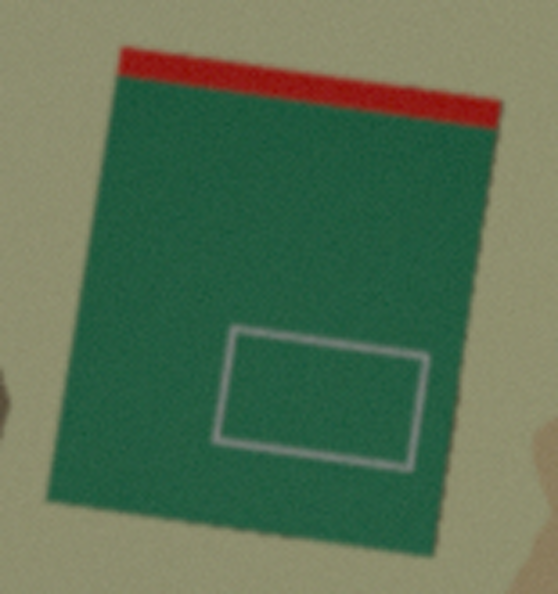

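View pics/c2.png

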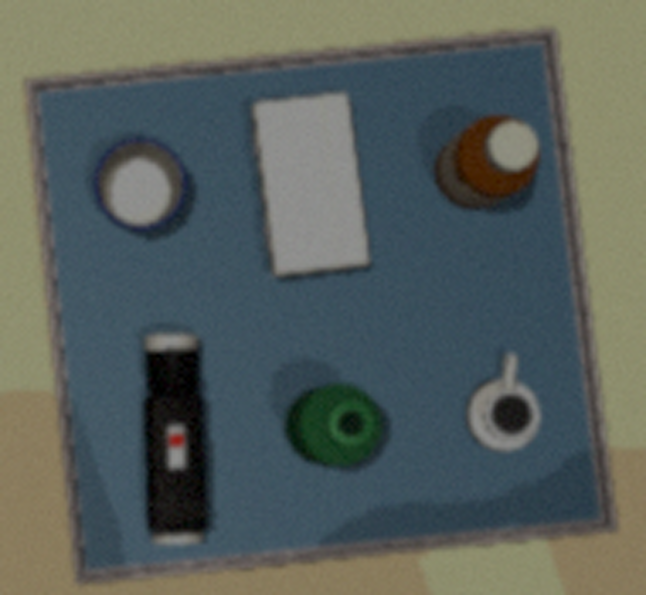

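```bash
cat > m0.py <<'E'
from h import *
def c1(u,v,z): return px('top0',145+(u+.5)/3.6-.5,170+(v+.5)/3.6-.5,z)
def c2(u,v,z): return px('top0',320+(u+.5)/3.4-.5,160+(v+.5)/3.4-.5,z)
np.set_printoptions(precision=4,suppress=True)
mc=np.array([c1(*a,.003) for a in[(121,47),(502,100),(433,556),(48,500)]])
print('mat',mc,mc.mean(0),[np.linalg.norm(mc[i]-mc[i-1]) for i in range(4)])
ax=lambda d:np.degrees(np.arctan2(d[1],d[0]))
print('yaw',ax(mc[0]-mc[3]),ax(mc[1]-mc[2]),ax(mc[0]-mc[1])-90,ax(mc[3]-mc[2])-90)
oc=np.array([c1(*a,.003) for a in[(231,325),(430,353),(413,471),(213,442)]])
print('outline',oc.mean(0),[np.linalg.norm(oc[i]-oc[i-1]) for i in range(4)],ax(oc[0]-oc[3]),ax(oc[0]-oc[1])-90)
t=np.array([c2(*a,.034) for a in[(252,101),(347,93),(370,264),(274,276)]])
print('tin',t.mean(0),[np.linalg.norm(t[i]-t[i-1]) for i in range(4)],ax(t[0]-t[3]),ax(t[1]-t[2]))
print('pot',c2(142,186,.042),'w',c2(94,186,.042)-c2(188,186,.042))
a,b=c2(172,335,.034),c2(178,541,.02);print('torch',a,b,(a+b)/2,np.linalg.norm(a-b),ax(a-b),c2(177,438,.036))
print('green',c2(352,423,.112),'amber',c2(513,145,.112))
print('bell',c2(513,413,.030),'drum',c2(505,414,.013),'stemtip',c2(512,353,.0165))
print('tub',px('top0',87,281,.121),'kid',px('top0',538,273,.038),px('top0',548,234,.038),px('top0',535,313,.038))
E
python3 m0.py
```

```text
mat [[0.6992 0.3072 0.003 ]
 [0.6651 0.0745 0.003 ]
 [0.3897 0.1157 0.003 ]
 [0.4243 0.3468 0.003 ]] [0.5446 0.211  0.003 ] [np.float64(0.277779635887737), np.float64(0.23523300155185248), np.float64(0.2784848373222869), np.float64(0.23365365781345707)]
yaw -8.178225475765904 -8.503793985813049 -8.341392202915472 -8.514321524966476
outline [0.4847 0.183  0.003 ] [np.float64(0.07108674843490892), np.float64(0.12153342122069177), np.float64(0.07149695295374515), np.float64(0.12165307832984966)] -8.115091879049587 -8.3284037238177
tin [ 0.6235 -0.1986  0.034 ] [np.float64(0.11137732363707681), np.float64(0.0600668334530215), np.float64(0.10896804828121248), np.float64(0.06053841170026351)] 6.2023187552003565 6.462097079485087
pot [ 0.6212 -0.0923  0.042 ] w [0.0004 0.0586 0.    ]
torch [ 0.5286 -0.1105  0.034 ] [ 0.4005 -0.1137  0.02  ] [ 0.4645 -0.1121  0.027 ] 0.1289119061051477 1.4481718825100467 [ 0.4645 -0.1126  0.036 ]
green [ 0.4717 -0.2087  0.112 ] amber [ 0.6345 -0.3066  0.112 ]
bell [ 0.4789 -0.3226  0.03  ] drum [ 0.4787 -0.3217  0.013 ] stemtip [ 0.5171 -0.3263  0.0165]
tub [0.4813 0.4534 0.121 ] kid [ 0.495  -0.4631  0.038 ] [ 0.5774 -0.4872  0.038 ] [ 0.4113 -0.4538  0.038 ]
```

```bash
cat > tg.py <<'E'
import sys
from h import *
np.set_printoptions(precision=4,suppress=True)
# usage: tg.py x y z jawdeg [x y z jawdeg ...]  -> dp,turn from the present pose
s=robot.observe(); R=Ro.from_euler('xyz',s['tool_rot']).as_matrix(); p=s['tool_pos']
print('t',round(s['time'],2),'p',p,'jawdeg',round(float(np.degrees(np.arctan2(R[1,2],R[0,2]))),1),'xaxis',R[:,0],'F',s['contact_force'],'open',round(s['opening'],4),'q',s['qpos'])
a=list(map(float,sys.argv[1:]))
for i in range(0,len(a),4):
    t=np.array(a[i:i+3]); best=None
    for k in (0,180):
        y=np.radians(a[i+3]+k); z=np.array([np.cos(y),np.sin(y),0]); x=np.array([0,0,-1.]); T=np.stack([x,np.cross(z,x),z],1)
        rv=Ro.from_matrix(R.T@T).as_rotvec(degrees=True)
        if best is None or np.linalg.norm(rv)<np.linalg.norm(best): best=rv
    print(a[i:i+4],'dp',R.T@(t-p),'turn',best)
E
python3 tg.py 0.4717 -0.2087 0.20 85  0.4717 -0.2087 0.054 85
```

```text
t 0.1 p [ 0.2366 -0.4682  0.2261] jawdeg -63.2 xaxis [-0.0005  0.0013 -1.    ] F [0.4    0.6311 0.1106] open 0.0919 q [-1.249   0.3426  1.5249 -0.      1.2754 -0.146 ]
[0.4717, -0.2087, 0.2, 85.0] dp [ 0.0264  0.3268 -0.1256] turn [31.8056 -0.0787  0.012 ]
[0.4717, -0.2087, 0.054, 85.0] dp [ 0.1724  0.3268 -0.1254] turn [31.8056 -0.0787  0.012 ]
```

Request:
move_arm([
  {"dp": [0.026, 0.327, -0.125], "turn": [31.8, 0, 0]},
  {"dp": [0.026, 0.327, -0.125], "turn": [31.8, 0, 0]},
  {"dp": [0.026, 0.327, -0.125], "turn": [31.8, 0, 0]},
  {"dp": [0.026, 0.327, -0.125], "turn": [31.8, 0, 0]},
  {"dp": [0.026, 0.327, -0.125], "turn": [31.8, 0, 0]},
  {"dp": [0.026, 0.327, -0.125], "turn": [31.8, 0, 0]},
  {"dp": [0.026, 0.327, -0.125], "turn": [31.8, 0, 0]},
  {"dp": [0.026, 0.327, -0.125], "turn": [31.8, 0, 0]},
  {"dp": [0.026, 0.327, -0.125], "turn": [31.8, 0, 0]},
  {"dp": [0.026, 0.327, -0.125], "turn": [31.8, 0, 0]},
], hand=0.085, squeeze=20)

```text
time: 1.1
tool_pos: [0.4719, -0.2095, 0.2004]
tool_rot: [-1.491, 1.57, 3.135]
contact_force: [0.1, -0.7, -0.8]
opening: 0.0851
```

```bash
python3 - <<'E'
from h import *
p,d,i=snap('wrist','w1')
E
python3 tg.py 0.4717 -0.2087 0.054 85
```

```text
t 1.15 p [ 0.4717 -0.2102  0.2006] jawdeg -95.0 xaxis [-0.0007 -0.0002 -1.    ] F [-0.4757  0.4531 -0.1306] open 0.0852 q [-0.5673  0.3496  1.5889 -0.0006  1.2036  1.0911]
[0.4717, -0.2087, 0.054, 85.0] dp [ 0.1466 -0.     -0.0015] turn [-0.0099  0.0143  0.0385]
```

View pics/w1.png

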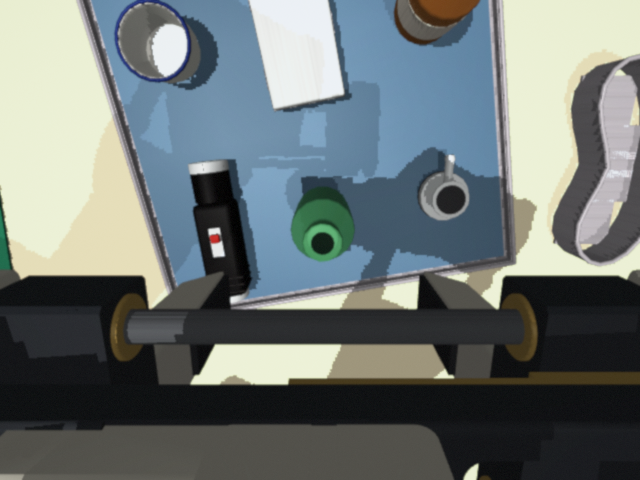

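Wrist view: bottle mouth at (322,243), chestpiece bell (451,199), torch left of it. I'll check the positions with this camera.

Run:
```python
from h import *
np.set_printoptions(precision=4,suppress=True)
print('bottle',px('w1',322,243,.112),px('w1',322,262))
print('bell',px('w1',451,199,.03),'stem',px('w1',450,157,.0165))
print('torch ends',px('w1',208,163,.034),px('w1',229,287,.030))
```

```text
bottle [ 0.4722 -0.209   0.112 ] [ 0.4207 -0.204   0.0007]
bell [ 0.479  -0.3228  0.03  ] stem [ 0.5142 -0.3262  0.0165]
torch ends [ 0.5282 -0.1169  0.034 ] [ 0.4136 -0.1163  0.03  ]
```

Request:
move_arm([
  {"dp": [0.04, 0, -0.001]},
  {"dp": [0.08, 0, -0.001]},
  {"dp": [0.12, 0, -0.001]},
  {"dp": [0.146, 0, -0.001]},
  {"dp": [0.146, 0, -0.001]},
  {"dp": [0.146, 0, -0.001]},
])

```text
invalid input
```

Request:
move_arm([
  {"dp": [0, 0, 0]},
  {"dp": [0, 0, 0]},
  {"dp": [0, 0, 0]},
  {"dp": [0, 0, 0]},
  {"dp": [0, 0, 0]},
  {"dp": [0, 0, 0]},
], hand=0.03, squeeze=20)

```text
invalid input
```

Rows need "turn" as well.

Request:
move_arm([
  {"dp": [0.04, 0, -0.001], "turn": [0, 0, 0]},
  {"dp": [0.08, 0, -0.001], "turn": [0, 0, 0]},
  {"dp": [0.12, 0, -0.001], "turn": [0, 0, 0]},
  {"dp": [0.146, 0, -0.001], "turn": [0, 0, 0]},
  {"dp": [0.146, 0, -0.001], "turn": [0, 0, 0]},
  {"dp": [0.146, 0, -0.001], "turn": [0, 0, 0]},
])

```text
time: 1.75
tool_pos: [0.4721, -0.2098, 0.0553]
tool_rot: [0.21, 1.571, -1.45]
contact_force: [-0.1, 0.5, 0.6]
opening: 0.0847
```

Request:
move_arm([
  {"dp": [0, 0, 0], "turn": [0, 0, 0]},
  {"dp": [0, 0, 0], "turn": [0, 0, 0]},
  {"dp": [0, 0, 0], "turn": [0, 0, 0]},
  {"dp": [0, 0, 0], "turn": [0, 0, 0]},
  {"dp": [0, 0, 0], "turn": [0, 0, 0]},
  {"dp": [0, 0, 0], "turn": [0, 0, 0]},
], hand=0.03, squeeze=20)

```text
time: 2.35
tool_pos: [0.4725, -0.2087, 0.0551]
tool_rot: [0.857, 1.57, -0.801]
contact_force: [-0.8, -0.2, 3.3]
opening: 0.0491
```

```bash
python3 tg.py 0.4722 -0.209 0.20 85   0.6382 0.1599 0.20 81.6
```

```text
t 2.35 p [ 0.4725 -0.2087  0.0551] jawdeg -95.0 xaxis [ 0.0005 -0.0005 -1.    ] F [-0.7528 -0.2149  3.3039] open 0.0491 q [-0.5642  0.532   1.7617 -0.0002  0.8473  1.0937]
[0.4722, -0.209, 0.2, 85.0] dp [-0.1449 -0.0002  0.0004] turn [ 0.0152  0.0253 -0.0292]
[0.6382, 0.1599, 0.2, 81.6] dp [-0.145   0.1331 -0.3815] turn [ 3.4152  0.0244 -0.0299]
```

Request:
move_arm([
  {"dp": [-0.03, 0, 0], "turn": [0, 0, 0]},
  {"dp": [-0.07, 0, 0], "turn": [0, 0, 0]},
  {"dp": [-0.1, 0.006, -0.017], "turn": [0.2, 0, 0]},
  {"dp": [-0.12, 0.018, -0.052], "turn": [0.5, 0, 0]},
  {"dp": [-0.13, 0.032, -0.092], "turn": [1, 0, 0]},
  {"dp": [-0.13, 0.046, -0.132], "turn": [1.5, 0, 0]},
  {"dp": [-0.13, 0.06, -0.172], "turn": [2, 0, 0]},
  {"dp": [-0.13, 0.075, -0.215], "turn": [2.5, 0, 0]},
  {"dp": [-0.13, 0.09, -0.258], "turn": [3, 0, 0]},
  {"dp": [-0.13, 0.105, -0.301], "turn": [3.4, 0, 0]},
])

```text
time: 3.35
tool_pos: [0.6034, 0.084, 0.1843]
tool_rot: [-1.241, 1.57, -2.958]
contact_force: [0.7, -0.5, -1.2]
opening: 0.0494
```

```bash
python3 tg.py 0.6382 0.1599 0.12 81.6   0.6382 0.1599 0.0568 81.6
```

```text
t 3.35 p [0.6034 0.084  0.1843] jawdeg -98.4 xaxis [-0.0008 -0.0001 -1.    ] F [ 0.6584 -0.4974 -1.1709] open 0.0494 q [ 0.0127  0.5303  1.3422 -0.0001  1.2699  1.7303]
[0.6382, 0.1599, 0.12, 81.6] dp [ 0.0643  0.0234 -0.0802] turn [-0.0072  0.0147  0.043 ]
[0.6382, 0.1599, 0.0568, 81.6] dp [ 0.1275  0.0234 -0.0802] turn [-0.0072  0.0147  0.043 ]
```

Request:
move_arm([
  {"dp": [0, 0.009, -0.03], "turn": [0, 0, 0]},
  {"dp": [0.01, 0.018, -0.062], "turn": [0, 0, 0]},
  {"dp": [0.04, 0.023, -0.08], "turn": [0, 0, 0]},
  {"dp": [0.075, 0.0235, -0.08], "turn": [0, 0, 0]},
  {"dp": [0.095, 0.0235, -0.08], "turn": [0, 0, 0]},
  {"dp": [0.105, 0.0235, -0.08], "turn": [0, 0, 0]},
  {"dp": [0.105, 0.0235, -0.08], "turn": [0, 0, 0]},
  {"dp": [0.105, 0.0235, -0.08], "turn": [0, 0, 0]},
])

```text
time: 4.15
tool_pos: [0.6388, 0.1578, 0.0807]
tool_rot: [1.806, 1.569, 0.089]
contact_force: [-1.2, -0.2, -0.8]
opening: 0.0491
```

```bash
python3 tg.py 0.6382 0.1599 0.0565 81.6;python3 - <<'E'
from h import *
snap('scene','s1');p=cv2.imread('pics/s1.png');cv2.imwrite('pics/s1c.png',cv2.resize(p[90:270,290:470],None,fx=3,fy=3))
E
```

```text
t 4.15 p [0.6388 0.1578 0.0807] jawdeg -98.4 xaxis [ 0.0016  0.0001 -1.    ] F [-1.1911 -0.1911 -0.7706] open 0.0491 q [ 0.1258  0.7135  1.3067 -0.0001  1.1198  1.8434]
[0.6382, 0.1599, 0.0565, 81.6] dp [ 0.0242 -0.0009 -0.002 ] turn [-0.0126 -0.0211 -0.088 ]
```

View pics/s1c.png

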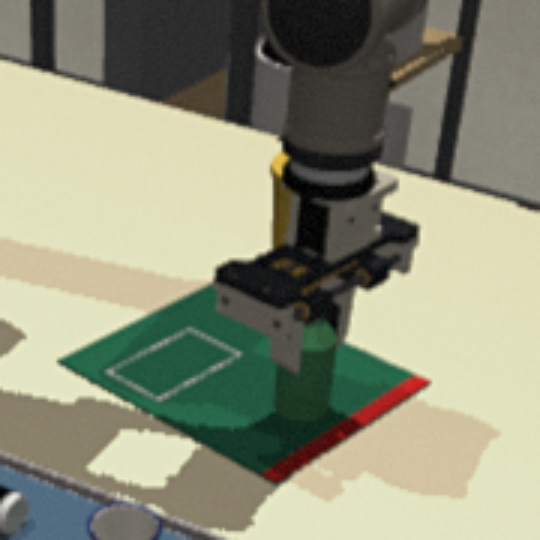

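Bottle is hanging upright just above the mat, near the red edge, behind the outline. Lowering slowly.

Request:
move_arm([
  {"dp": [0.008, 0, -0.001], "turn": [0, 0, 0]},
  {"dp": [0.014, 0, -0.001], "turn": [0, 0, 0]},
  {"dp": [0.019, 0, -0.001], "turn": [0, 0, 0]},
  {"dp": [0.022, 0, -0.001], "turn": [0, 0, 0]},
  {"dp": [0.024, 0, -0.001], "turn": [0, 0, 0]},
  {"dp": [0.0245, 0, -0.001], "turn": [0, 0, 0]},
  {"dp": [0.0245, 0, -0.001], "turn": [0, 0, 0]},
])

```text
time: 4.9
tool_pos: [0.6383, 0.1587, 0.0562]
tool_rot: [1.316, 1.57, -0.401]
contact_force: [-2.5, -0.2, 4.7]
opening: 0.0494
```

Request:
move_arm([
  {"dp": [0, 0, 0], "turn": [0, 0, 0]},
  {"dp": [0, 0, 0], "turn": [0, 0, 0]},
  {"dp": [0, 0, 0], "turn": [0, 0, 0]},
  {"dp": [0, 0, 0], "turn": [0, 0, 0]},
  {"dp": [-0.03, 0, 0], "turn": [0, 0, 0]},
  {"dp": [-0.07, 0, 0], "turn": [0, 0, 0]},
  {"dp": [-0.12, 0, 0], "turn": [0, 0, 0]},
  {"dp": [-0.15, 0, 0], "turn": [0, 0, 0]},
  {"dp": [-0.15, 0, 0], "turn": [0, 0, 0]},
], hand=0.075)

```text
time: 5.8
tool_pos: [0.6407, 0.1592, 0.2112]
tool_rot: [1.838, 1.56, 0.121]
contact_force: [0.7, -0.2, -0.5]
opening: 0.075
```

```bash
python3 tg.py 0.479 -0.322 0.12 83  0.479 -0.322 0.007 83
python3 - <<'E'
from h import *
snap('wrist','w2')
E
```

```text
t 5.8 p [0.6407 0.1592 0.2112] jawdeg -98.4 xaxis [ 0.0106  0.0013 -0.9999] F [ 0.6678 -0.2495 -0.4527] open 0.075 q [ 0.1276  0.6013  1.1422 -0.0001  1.3875  1.8449]
[0.479, -0.322, 0.12, 83.0] dp [ 0.0889 -0.0907  0.4999] turn [-1.3905 -0.1547 -0.5921]
[0.479, -0.322, 0.007, 83.0] dp [ 0.2019 -0.0918  0.5002] turn [-1.3905 -0.1547 -0.5921]
```

View pics/w2.png

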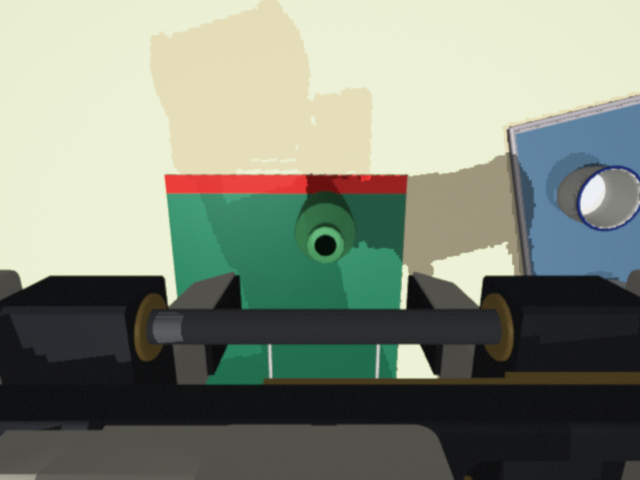

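Bottle stands upright, mouth at (325,243). Next the chestpiece.

Request:
move_arm([
  {"dp": [0, -0.009, 0.05], "turn": [-0.3, 0, 0]},
  {"dp": [0, -0.018, 0.1], "turn": [-0.5, 0, 0]},
  {"dp": [0, -0.027, 0.15], "turn": [-0.8, 0, 0]},
  {"dp": [0, -0.036, 0.2], "turn": [-1, 0, 0]},
  {"dp": [0.01, -0.045, 0.25], "turn": [-1.2, 0, 0]},
  {"dp": [0.02, -0.054, 0.3], "turn": [-1.4, 0, 0]},
  {"dp": [0.03, -0.063, 0.35], "turn": [-1.4, 0, 0]},
  {"dp": [0.04, -0.072, 0.4], "turn": [-1.4, 0, 0]},
  {"dp": [0.05, -0.082, 0.45], "turn": [-1.4, 0, 0]},
  {"dp": [0.06, -0.091, 0.5], "turn": [-1.4, 0, 0]},
])

```text
time: 6.85
tool_pos: [0.4778, -0.3106, 0.1457]
tool_rot: [-2.165, 1.568, 2.425]
contact_force: [0.6, -0.2, 0.3]
opening: 0.0749
```

Request:
move_arm([
  {"dp": [0, 0, 0], "turn": [0, 0, 0]},
  {"dp": [0, 0, 0], "turn": [0, 0, 0]},
  {"dp": [0, 0, 0], "turn": [0, 0, 0]},
])

```text
time: 7.15
tool_pos: [0.4795, -0.3083, 0.1471]
tool_rot: [-2.309, 1.569, 2.281]
contact_force: [-0.6, -0.0, -0.3]
opening: 0.0754
```

```bash
python3 tg.py 0.479 -0.322 0.12 83  0.479 -0.322 0.007 83
python3 - <<'E'
from h import *
snap('wrist','w3')
print(px('w2',325,244,.113))
E
```

```text
t 7.15 p [ 0.4795 -0.3083  0.1471] jawdeg -97.0 xaxis [-0.0013  0.0015 -1.    ] F [-0.6022 -0.021  -0.3133] open 0.0754 q [-0.706   0.4969  1.5108  0.0003  1.1358  0.9862]
[0.479, -0.322, 0.12, 83.0] dp [0.027  0.0012 0.0137] turn [ 0.037  -0.075   0.0824]
[0.479, -0.322, 0.007, 83.0] dp [0.14   0.0013 0.0138] turn [ 0.037  -0.075   0.0824]
[0.63831666 0.15840372 0.113     ]
```

View pics/w3.png

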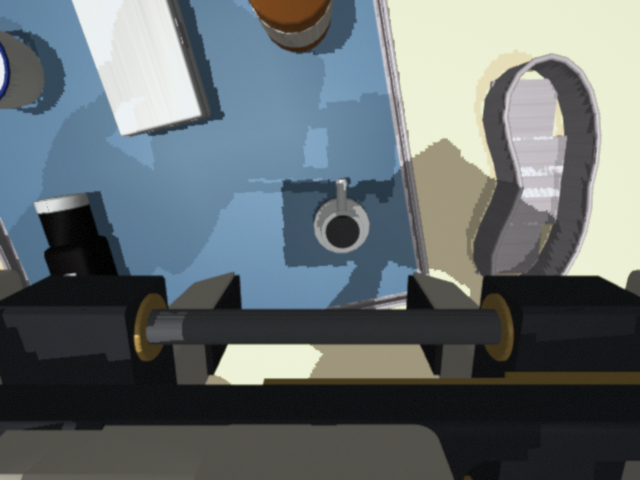

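Chestpiece bell at (342,231), stem pointing away (342,182), tray empty to its left.

Run:
```python
from h import *
print(px('w3',342,231,.03),px('w3',342,182,.0165))
```

```text
[ 0.47911611 -0.32250575  0.03      ] [ 0.51388393 -0.32692983  0.0165    ]
```

Request:
move_arm([
  {"dp": [0.03, 0.001, 0.014], "turn": [0, 0, 0]},
  {"dp": [0.07, 0.001, 0.014], "turn": [0, 0, 0]},
  {"dp": [0.105, 0.001, 0.014], "turn": [0, 0, 0]},
  {"dp": [0.125, 0.001, 0.014], "turn": [0, 0, 0]},
  {"dp": [0.137, 0.001, 0.014], "turn": [0, 0, 0]},
  {"dp": [0.14, 0.001, 0.014], "turn": [0, 0, 0]},
  {"dp": [0.14, 0.001, 0.014], "turn": [0, 0, 0]},
])

```text
time: 7.9
tool_pos: [0.4796, -0.3232, 0.0085]
tool_rot: [0.976, 1.57, -0.716]
contact_force: [0.2, 0.8, -0.8]
opening: 0.0749
```

Request:
move_arm([
  {"dp": [0, 0, 0], "turn": [0, 0, 0]},
  {"dp": [0, 0, 0], "turn": [0, 0, 0]},
  {"dp": [0, 0, 0], "turn": [0, 0, 0]},
  {"dp": [0, 0, 0], "turn": [0, 0, 0]},
  {"dp": [0, 0, 0], "turn": [0, 0, 0]},
  {"dp": [0, 0, 0], "turn": [0, 0, 0]},
], hand=0.025, squeeze=20)

```text
time: 8.5
tool_pos: [0.479, -0.3237, 0.0083]
tool_rot: [0.866, 1.57, -0.827]
contact_force: [-0.7, 1.1, 3.0]
opening: 0.0427
```

```bash
python3 tg.py 0.564 0.1708 0.10 81.6
```

```text
t 8.5 p [ 0.479  -0.3237  0.0083] jawdeg -97.0 xaxis [ 0.0003 -0.0004 -1.    ] F [-0.7249  1.0738  3.0183] open 0.0427 q [-0.7268  0.6871  1.6139 -0.0001  0.84    0.9663]
[0.564, 0.1708, 0.1, 81.6] dp [-0.0919  0.0241 -0.5011] turn [ 1.3975  0.0183 -0.0221]
```

Request:
move_arm([
  {"dp": [-0.01, 0, 0], "turn": [0, 0, 0]},
  {"dp": [-0.03, 0, 0], "turn": [0, 0, 0]},
  {"dp": [-0.05, 0, 0], "turn": [0, 0, 0]},
  {"dp": [-0.06, 0.001, -0.015], "turn": [0, 0, 0]},
  {"dp": [-0.06, 0.002, -0.04], "turn": [0.2, 0, 0]},
  {"dp": [-0.06, 0.004, -0.075], "turn": [0.4, 0, 0]},
  {"dp": [-0.06, 0.0055, -0.115], "turn": [0.6, 0, 0]},
  {"dp": [-0.06, 0.0075, -0.155], "turn": [0.8, 0, 0]},
  {"dp": [-0.06, 0.0094, -0.195], "turn": [1, 0, 0]},
  {"dp": [-0.06, 0.011, -0.235], "turn": [1.2, 0, 0]},
])

```text
time: 9.5
tool_pos: [0.518, -0.089, 0.0679]
tool_rot: [-1.978, 1.57, 2.592]
contact_force: [0.8, 0.1, -0.8]
opening: 0.0428
```

```bash
python3 tg.py 0.564 0.1708 0.07 81.6
```

```text
t 9.5 p [ 0.518  -0.089   0.0679] jawdeg -98.2 xaxis [-0.0005  0.0003 -1.    ] F [ 0.8251  0.1429 -0.7975] open 0.0428 q [-0.3161  0.5259  1.7243  0.0002  0.892   1.3977]
[0.564, 0.1708, 0.07, 81.6] dp [-0.002   0.0084 -0.2637] turn [ 0.2012 -0.0127  0.0297]
```

Request:
move_arm([
  {"dp": [0, 0.0013, -0.04], "turn": [0.2, 0, 0]},
  {"dp": [0, 0.0026, -0.08], "turn": [0.2, 0, 0]},
  {"dp": [0, 0.0038, -0.12], "turn": [0.2, 0, 0]},
  {"dp": [0, 0.005, -0.16], "turn": [0.2, 0, 0]},
  {"dp": [0, 0.0064, -0.2], "turn": [0.2, 0, 0]},
  {"dp": [0, 0.0075, -0.235], "turn": [0.2, 0, 0]},
  {"dp": [0, 0.0084, -0.257], "turn": [0.2, 0, 0]},
  {"dp": [0.01, 0.0084, -0.264], "turn": [0.2, 0, 0]},
  {"dp": [0.02, 0.0084, -0.264], "turn": [0.2, 0, 0]},
  {"dp": [0.02, 0.0084, -0.264], "turn": [0.2, 0, 0]},
])

```text
time: 10.5
tool_pos: [0.5625, 0.1675, 0.0456]
tool_rot: [-1.177, 1.566, -2.894]
contact_force: [-0.3, -0.6, -1.3]
opening: 0.0423
```

```bash
python3 tg.py 0.564 0.1708 0.0095 81.6;python3 - <<'E'
from h import *
snap('scene','s2');p=cv2.imread('pics/s2.png');cv2.imwrite('pics/s2c.png',cv2.resize(p[90:270,290:470],None,fx=3,fy=3))
E
```

```text
t 10.5 p [0.5625 0.1675 0.0456] jawdeg -98.4 xaxis [-0.0047 -0.0012 -1.    ] F [-0.3226 -0.6204 -1.3188] open 0.0423 q [ 0.1591  0.6481  1.5584 -0.0005  0.9399  1.877 ]
[0.564, 0.1708, 0.0095, 81.6] dp [ 0.0361  0.0012 -0.0036] turn [-0.0132  0.1058  0.2546]
```

View pics/s2c.png

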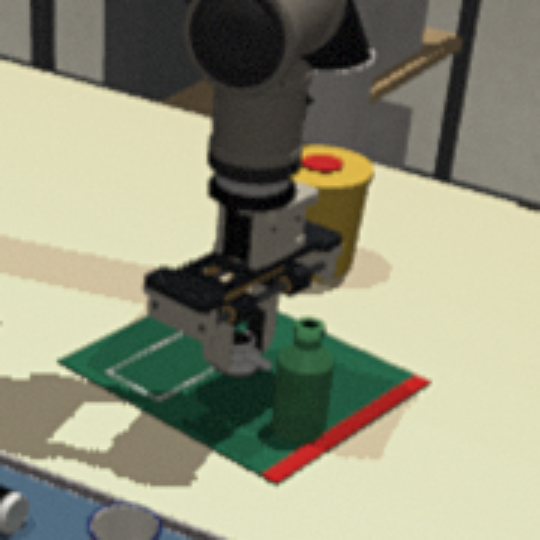

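Request:
move_arm([
  {"dp": [0.01, 0, -0.002], "turn": [0, 0, 0]},
  {"dp": [0.02, 0, -0.002], "turn": [0, 0, 0]},
  {"dp": [0.028, 0, -0.002], "turn": [0, 0, 0]},
  {"dp": [0.033, 0, -0.002], "turn": [0, 0, 0]},
  {"dp": [0.036, 0, -0.002], "turn": [0, 0, 0]},
  {"dp": [0.037, 0, -0.002], "turn": [0, 0, 0]},
  {"dp": [0.037, 0, -0.002], "turn": [0, 0, 0]},
])

```text
time: 11.25
tool_pos: [0.5648, 0.1705, 0.0109]
tool_rot: [1.281, 1.571, -0.436]
contact_force: [-0.5, -0.1, -0.3]
opening: 0.0428
```

Request:
move_arm([
  {"dp": [0.001, 0, 0], "turn": [0, 0, 0]},
  {"dp": [0.002, 0, 0], "turn": [0, 0, 0]},
  {"dp": [0.0025, 0, 0], "turn": [0, 0, 0]},
  {"dp": [0.0025, 0, 0], "turn": [0, 0, 0]},
])

```text
time: 11.65
tool_pos: [0.565, 0.1705, 0.0093]
tool_rot: [1.76, 1.57, 0.043]
contact_force: [-1.9, 0.0, 4.0]
opening: 0.0426
```

Touching (Fz 4 N). Release and lift.

Request:
move_arm([
  {"dp": [0, 0, 0], "turn": [0, 0, 0]},
  {"dp": [0, 0, 0], "turn": [0, 0, 0]},
  {"dp": [0, 0, 0], "turn": [0, 0, 0]},
  {"dp": [0, 0, 0], "turn": [0, 0, 0]},
  {"dp": [-0.03, 0, 0], "turn": [0, 0, 0]},
  {"dp": [-0.07, 0, 0], "turn": [0, 0, 0]},
  {"dp": [-0.12, 0, 0], "turn": [0, 0, 0]},
  {"dp": [-0.14, 0, 0], "turn": [0, 0, 0]},
  {"dp": [-0.14, 0, 0], "turn": [0, 0, 0]},
], hand=0.065)

```text
time: 12.55
tool_pos: [0.5667, 0.1708, 0.1523]
tool_rot: [1.872, 1.563, 0.154]
contact_force: [0.3, -0.1, -0.3]
opening: 0.0649
```

```bash
python3 - <<'E'
from h import *
snap('wrist','w4'); snap('top','top1')
p=cv2.imread('pics/top1.png');cv2.imwrite('pics/top1c.png',cv2.resize(p[160:335,145:520],None,fx=2.1,fy=2.1,interpolation=cv2.INTER_CUBIC))
E
python3 tg.py 0.4645 -0.1125 0.15 91.5
```

```text
t 12.65 p [0.5644 0.1704 0.148 ] jawdeg -98.4 xaxis [-0.0003 -0.0001 -1.    ] F [-0.8373  0.1166 -0.092 ] open 0.0649 q [ 0.1633  0.5282  1.4528 -0.0001  1.1609  1.8807]
[0.4645, -0.1125, 0.15, 91.5] dp [-0.0019 -0.0575  0.2945] turn [-9.8963  0.0094  0.0163]
```

View pics/w4.png

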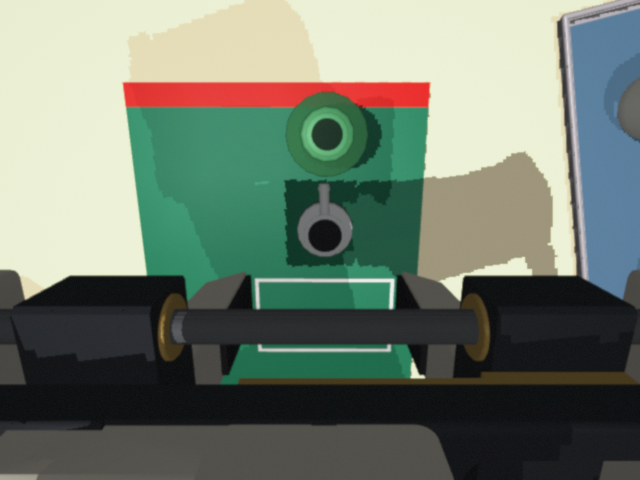

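View pics/top1c.png

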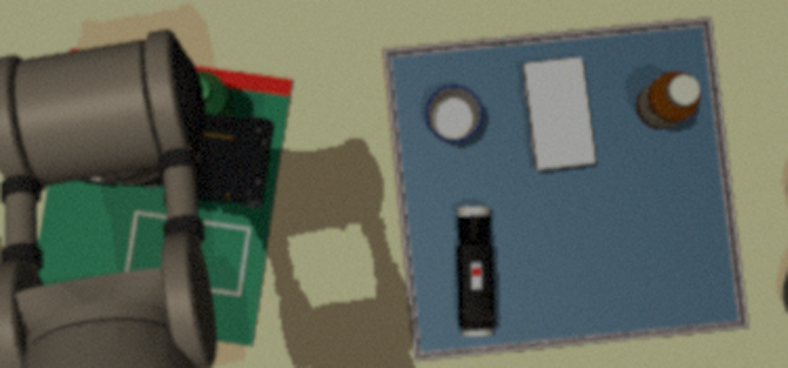

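Chestpiece upright with bell (325,235), in line with the bottle; tray holds gallipot, tin, amber, torch. Next the torch.

Request:
move_arm([
  {"dp": [-0.002, -0.009, 0.045], "turn": [-2, 0, 0]},
  {"dp": [-0.002, -0.018, 0.09], "turn": [-4, 0, 0]},
  {"dp": [-0.002, -0.026, 0.135], "turn": [-6, 0, 0]},
  {"dp": [-0.002, -0.035, 0.18], "turn": [-8, 0, 0]},
  {"dp": [-0.002, -0.044, 0.225], "turn": [-9.9, 0, 0]},
  {"dp": [-0.002, -0.052, 0.27], "turn": [-9.9, 0, 0]},
  {"dp": [-0.002, -0.0575, 0.2945], "turn": [-9.9, 0, 0]},
  {"dp": [-0.002, -0.0575, 0.2945], "turn": [-9.9, 0, 0]},
  {"dp": [-0.002, -0.0575, 0.2945], "turn": [-9.9, 0, 0]},
])

```text
time: 13.55
tool_pos: [0.464, -0.1123, 0.149]
tool_rot: [-2.096, 1.568, 2.641]
contact_force: [0.9, 0.3, -0.3]
opening: 0.065
```

```bash
python3 - <<'E'
from h import *
snap('wrist','w5'); 
print('bell',px('w4',325,235,.031),'bottle',px('w4',327,134,.113))
E
python3 tg.py 0.4645 -0.1125 0.006 91.5
```

```text
bell [0.56471919 0.16989455 0.031     ] bottle [0.6373611  0.15834791 0.113     ]
t 13.6 p [ 0.4644 -0.1118  0.1493] jawdeg -88.5 xaxis [-0.0021  0.0012 -1.    ] F [0.4623 0.5884 0.3902] open 0.0649 q [-0.3971  0.34    1.7633  0.0004  1.0407  1.1476]
[0.4645, -0.1125, 0.006, 91.5] dp [0.1433 0.0004 0.0009] turn [-0.0135 -0.0724  0.1184]
```

View pics/w5.png

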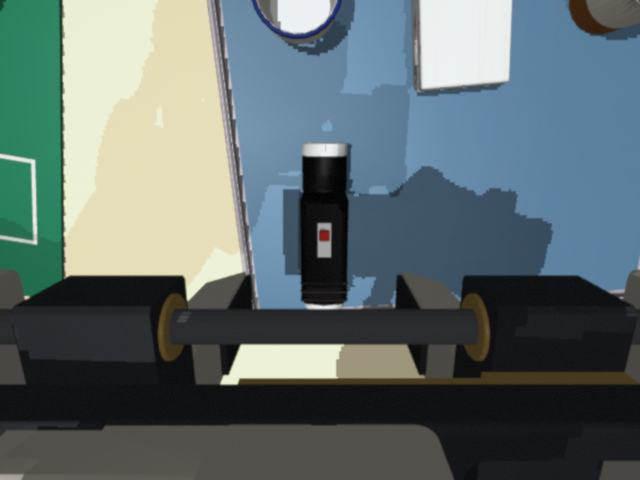

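Torch upright in view, lens end (325,144), near end (323,307), switch (324,236), parallel to the tool.

Run:
```python
from h import *
a=px('w5',325,144,.025);b=px('w5',323,306,.02);print(a,b,(a+b)/2,np.linalg.norm(a-b),px('w5',324,236,.036), px('w5',303,260,.02),px('w5',347,260,.02))
```

```text
[ 0.52840324 -0.11221031  0.025     ] [ 0.39799545 -0.11389059  0.02      ] [ 0.46319934 -0.11305045  0.0225    ] 0.13051442606164518 [ 0.46232448 -0.11312939  0.036     ] [ 0.43772025 -0.09692235  0.02      ] [ 0.43860195 -0.13211909  0.02      ]
```

Request:
move_arm([
  {"dp": [0.04, 0, 0], "turn": [0, 0, 0]},
  {"dp": [0.08, 0, 0], "turn": [0, 0, 0]},
  {"dp": [0.11, 0, 0], "turn": [0, 0, 0]},
  {"dp": [0.13, 0, 0], "turn": [0, 0, 0]},
  {"dp": [0.141, 0, 0], "turn": [0, 0, 0]},
  {"dp": [0.141, 0, 0], "turn": [0, 0, 0]},
  {"dp": [0.141, 0, 0], "turn": [0, 0, 0]},
])

```text
time: 14.3
tool_pos: [0.4654, -0.1121, 0.0098]
tool_rot: [1.132, 1.57, -0.411]
contact_force: [-0.4, -1.1, 0.3]
opening: 0.0652
```

Request:
move_arm([
  {"dp": [0, 0, 0], "turn": [0, 0, 0]},
  {"dp": [0, 0, 0], "turn": [0, 0, 0]},
  {"dp": [0, 0, 0], "turn": [0, 0, 0]},
  {"dp": [0, 0, 0], "turn": [0, 0, 0]},
  {"dp": [0, 0, 0], "turn": [0, 0, 0]},
  {"dp": [0, 0, 0], "turn": [0, 0, 0]},
], hand=0.015, squeeze=25)

```text
time: 14.9
tool_pos: [0.465, -0.1126, 0.0098]
tool_rot: [1.061, 1.57, -0.483]
contact_force: [-0.8, 0.2, 5.1]
opening: 0.0357
```

```bash
python3 tg.py 0.5012 0.2942 0.08 81.6
```

```text
t 14.9 p [ 0.465  -0.1126  0.0098] jawdeg -88.5 xaxis [ 0.0006 -0.0003 -1.    ] F [-0.7997  0.2368  5.0896] open 0.0357 q [-0.3979  0.5599  1.8994 -0.0001  0.6816  1.1468]
[0.5012, 0.2942, 0.08, 81.6] dp [-0.0703  0.0468 -0.4057] turn [ 9.8993  0.0163 -0.0361]
```

Request:
move_arm([
  {"dp": [-0.015, 0, 0], "turn": [0, 0, 0]},
  {"dp": [-0.04, 0, 0], "turn": [0, 0, 0]},
  {"dp": [-0.06, 0.003, -0.02], "turn": [0.5, 0, 0]},
  {"dp": [-0.075, 0.006, -0.05], "turn": [1.5, 0, 0]},
  {"dp": [-0.08, 0.011, -0.09], "turn": [2.5, 0, 0]},
  {"dp": [-0.08, 0.016, -0.13], "turn": [4, 0, 0]},
  {"dp": [-0.08, 0.021, -0.17], "turn": [5.5, 0, 0]},
  {"dp": [-0.08, 0.026, -0.21], "turn": [7, 0, 0]},
  {"dp": [-0.08, 0.031, -0.25], "turn": [8, 0, 0]},
  {"dp": [-0.08, 0.036, -0.29], "turn": [9.9, 0, 0]},
])

```text
time: 15.9
tool_pos: [0.4928, 0.1799, 0.089]
tool_rot: [-1.017, 1.57, -2.736]
contact_force: [0.3, -0.0, -1.7]
opening: 0.036
```

```bash
python3 tg.py 0.5056 0.2895 0.09 81.6
```

```text
t 15.9 p [0.4928 0.1799 0.089 ] jawdeg -98.5 xaxis [-0.0008 -0.0003 -1.    ] F [ 0.3391 -0.0016 -1.7476] open 0.036 q [ 0.204   0.4943  1.7072 -0.0002  0.9409  1.9225]
[0.5056, 0.2895, 0.09, 81.6] dp [-0.001  -0.0034 -0.1103] turn [-0.0547  0.0265  0.0429]
```

Request:
move_arm([
  {"dp": [0, -0.001, -0.035], "turn": [0, 0, 0]},
  {"dp": [0, -0.002, -0.07], "turn": [0, 0, 0]},
  {"dp": [0, -0.003, -0.098], "turn": [0, 0, 0]},
  {"dp": [0, -0.0034, -0.11], "turn": [0, 0, 0]},
  {"dp": [0, -0.0034, -0.11], "turn": [0, 0, 0]},
  {"dp": [0.02, -0.0034, -0.11], "turn": [0, 0, 0]},
  {"dp": [0.04, -0.0034, -0.11], "turn": [0, 0, 0]},
  {"dp": [0.05, -0.0034, -0.11], "turn": [0, 0, 0]},
  {"dp": [0.05, -0.0034, -0.11], "turn": [0, 0, 0]},
  {"dp": [0.05, -0.0034, -0.11], "turn": [0, 0, 0]},
])

```text
time: 16.9
tool_pos: [0.5063, 0.2871, 0.0398]
tool_rot: [1.301, 1.571, -0.417]
contact_force: [0.5, 0.2, -0.7]
opening: 0.0359
```

```bash
python3 tg.py 0.5056 0.2895 0.011 81.6;python3 - <<'E'
from h import *
snap('scene','s3');p=cv2.imread('pics/s3.png');cv2.imwrite('pics/s3c.png',cv2.resize(p[90:270,290:470],None,fx=3,fy=3))
E
```

```text
t 16.9 p [0.5063 0.2871 0.0398] jawdeg -98.4 xaxis [ 0.0002 -0.0001 -1.    ] F [ 0.455   0.2414 -0.733 ] open 0.0359 q [ 0.3843  0.6468  1.5822 -0.0002  0.9124  2.1026]
[0.5056, 0.2895, 0.011, 81.6] dp [ 0.0288 -0.001  -0.0023] turn [-0.0444  0.0039 -0.0141]
```

View pics/s3c.png

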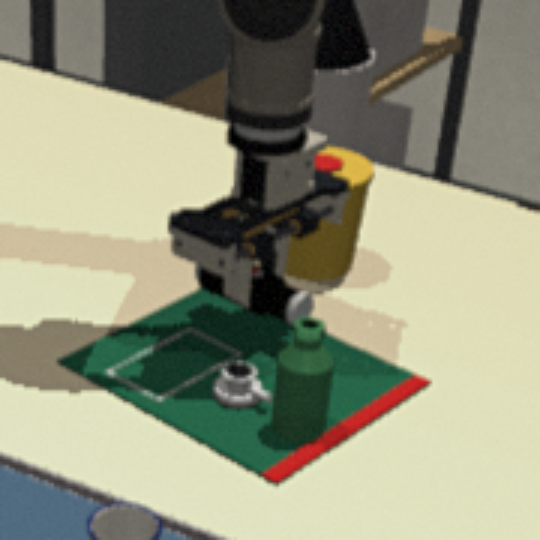

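Torch level, tub not touched, chestpiece and bottle standing. Lowering.

Request:
move_arm([
  {"dp": [0.01, 0, -0.001], "turn": [0, 0, 0]},
  {"dp": [0.018, 0, -0.001], "turn": [0, 0, 0]},
  {"dp": [0.024, 0, -0.001], "turn": [0, 0, 0]},
  {"dp": [0.027, 0, -0.001], "turn": [0, 0, 0]},
  {"dp": [0.029, 0, -0.001], "turn": [0, 0, 0]},
  {"dp": [0.029, 0, -0.001], "turn": [0, 0, 0]},
  {"dp": [0.029, 0, -0.001], "turn": [0, 0, 0]},
])

```text
time: 17.65
tool_pos: [0.506, 0.2887, 0.0108]
tool_rot: [0.572, 1.571, -1.146]
contact_force: [-2.8, -0.7, 3.6]
opening: 0.0355
```

Contact (Fz 3.6). Release and lift.

Request:
move_arm([
  {"dp": [0, 0, 0], "turn": [0, 0, 0]},
  {"dp": [0, 0, 0], "turn": [0, 0, 0]},
  {"dp": [0, 0, 0], "turn": [0, 0, 0]},
  {"dp": [-0.01, 0, 0], "turn": [0, 0, 0]},
  {"dp": [-0.04, 0, 0], "turn": [0, 0, 0]},
  {"dp": [-0.08, 0, 0], "turn": [0, 0, 0]},
  {"dp": [-0.12, 0, 0], "turn": [0, 0, 0]},
  {"dp": [-0.14, 0, 0], "turn": [0, 0, 0]},
  {"dp": [-0.14, 0, 0], "turn": [0, 0, 0]},
], hand=0.055)

```text
time: 18.55
tool_pos: [0.508, 0.2895, 0.1547]
tool_rot: [2.097, 1.563, 0.38]
contact_force: [-0.1, 0.5, -0.4]
opening: 0.0546
```

```bash
python3 - <<'E'
from h import *
snap('wrist','w6')
E
python3 tg.py 0.706 -0.191 0.15 6.3 0.706 -0.191 0.017 6.3
```

```text
t 18.6 p [0.5068 0.289  0.1523] jawdeg -98.4 xaxis [ 0.0036  0.0014 -1.    ] F [ 1.1805  0.2619 -0.101 ] open 0.0547 q [ 0.3869  0.5111  1.47   -0.0001  1.1566  2.1043]
[0.706, -0.191, 0.15, 6.3] dp [0.0023 0.2672 0.4457] turn [75.3039 -0.2161 -0.0917]
[0.706, -0.191, 0.017, 6.3] dp [0.1353 0.2667 0.446 ] turn [75.3039 -0.2161 -0.0917]
```

View pics/w6.png

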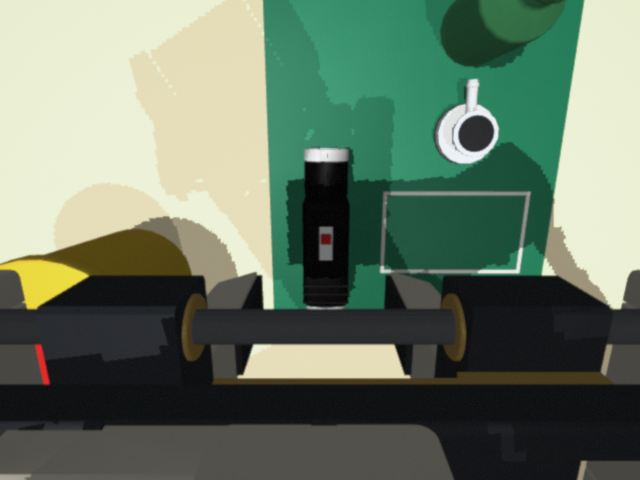

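Torch lies parallel to the mat (lens (327,154), near end (325,303)), left of the outline. Next I slide the tin towards the robot, away from the amber bottle, so the gripper body can clear it.

Request:
move_arm([
  {"dp": [-0.01, 0.02, 0.034], "turn": [7, 0, 0]},
  {"dp": [-0.01, 0.044, 0.074], "turn": [14, 0, 0]},
  {"dp": [-0.01, 0.066, 0.11], "turn": [21, 0, 0]},
  {"dp": [-0.01, 0.09, 0.15], "turn": [28, 0, 0]},
  {"dp": [-0.01, 0.114, 0.19], "turn": [35, 0, 0]},
  {"dp": [-0.01, 0.138, 0.23], "turn": [42, 0, 0]},
  {"dp": [-0.01, 0.162, 0.27], "turn": [49, 0, 0]},
  {"dp": [-0.01, 0.186, 0.31], "turn": [56, 0, 0]},
  {"dp": [-0.01, 0.21, 0.35], "turn": [63, 0, 0]},
  {"dp": [-0.01, 0.234, 0.39], "turn": [70, 0, 0]},
], hand=0)

```text
time: 19.6
tool_pos: [0.6802, -0.133, 0.1583]
tool_rot: [-0.509, 1.567, 2.83]
contact_force: [0.8, 0.7, 0.5]
opening: 0.0006
```

```bash
python3 tg.py 0.707 -0.1895 0.15 6.3
```

```text
t 19.6 p [ 0.6802 -0.133   0.1583] jawdeg -168.7 xaxis [-0.0031  0.001  -1.    ] F [0.7898 0.7162 0.5334] open 0.0006 q [-0.3035  0.7109  1.0852  0.      1.3488  2.6407]
[0.707, -0.1895, 0.15, 6.3] dp [ 0.0081  0.0607 -0.0152] turn [5.0068 0.1689 0.0848]
```

Request:
move_arm([
  {"dp": [0.004, 0.03, -0.008], "turn": [2.5, 0, 0]},
  {"dp": [0.008, 0.06, -0.015], "turn": [5, 0, 0]},
  {"dp": [0.008, 0.061, -0.015], "turn": [5, 0, 0]},
  {"dp": [0.03, 0.061, -0.015], "turn": [5, 0, 0]},
  {"dp": [0.06, 0.061, -0.015], "turn": [5, 0, 0]},
  {"dp": [0.085, 0.061, -0.015], "turn": [5, 0, 0]},
  {"dp": [0.085, 0.061, -0.015], "turn": [5, 0, 0]},
  {"dp": [0.085, 0.061, -0.015], "turn": [5, 0, 0]},
])

```text
time: 20.4
tool_pos: [0.7071, -0.1872, 0.0748]
tool_rot: [-0.499, 1.569, 2.759]
contact_force: [0.2, -0.8, -0.2]
opening: 0.0004
```

```bash
python3 - <<'E'
from h import *
snap('scene','s4');p=cv2.imread('pics/s4.png');cv2.imwrite('pics/s4c.png',cv2.resize(p[190:390,150:400],None,fx=3,fy=3))
E
python3 tg.py 0.707 -0.1895 0.017 6.3
```

```text
t 20.45 p [ 0.708  -0.1877  0.0764] jawdeg -173.4 xaxis [ 0.001  -0.0004 -1.    ] F [ 0.0259 -0.4293  0.6621] open 0.0007 q [-0.3637  0.8532  1.0311 -0.      1.2562  2.662 ]
[0.707, -0.1895, 0.017, 6.3] dp [0.0594 0.0016 0.0012] turn [ 0.3436 -0.0553 -0.0295]
```

View pics/s4c.png

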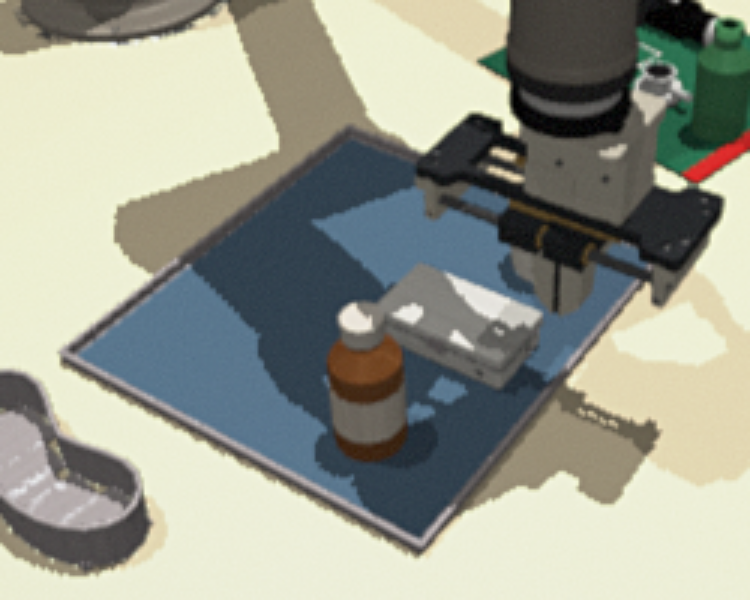

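Closed fingers are beyond the tin's far end, clear of amber. Go down and push.

Request:
move_arm([
  {"dp": [0.03, 0.001, 0], "turn": [0.3, 0, 0]},
  {"dp": [0.05, 0.001, 0], "turn": [0.3, 0, 0]},
  {"dp": [0.06, 0.001, 0], "turn": [0.3, 0, 0]},
  {"dp": [0.06, 0.001, 0], "turn": [0.3, 0, 0]},
])

```text
time: 20.85
tool_pos: [0.7075, -0.1889, 0.0152]
tool_rot: [-0.418, 1.57, 2.834]
contact_force: [-0.6, -0.0, 0.1]
opening: 0.0004
```

Request:
move_arm([
  {"dp": [0, 0, 0.007], "turn": [0, 0, 0]},
  {"dp": [0, 0, 0.014], "turn": [0, 0, 0]},
  {"dp": [0, 0, 0.024], "turn": [0, 0, 0]},
  {"dp": [0, 0, 0.034], "turn": [0, 0, 0]},
  {"dp": [0, 0, 0.044], "turn": [0, 0, 0]},
  {"dp": [0, 0, 0.054], "turn": [0, 0, 0]},
  {"dp": [0, 0, 0.064], "turn": [0, 0, 0]},
  {"dp": [0, 0, 0.074], "turn": [0, 0, 0]},
  {"dp": [0, 0, 0.084], "turn": [0, 0, 0]},
  {"dp": [0, 0, 0.092], "turn": [0, 0, 0]},
])

```text
time: 21.85
tool_pos: [0.6162, -0.1997, 0.0171]
tool_rot: [2.608, 1.568, -0.424]
contact_force: [1.2, -0.8, 1.9]
opening: 0.0004
```

Request:
move_arm([
  {"dp": [0, 0, 0], "turn": [0, 0, 0]},
  {"dp": [0, 0, -0.01], "turn": [0, 0, 0]},
  {"dp": [-0.04, 0, -0.01], "turn": [-8, 0, 0]},
  {"dp": [-0.08, 0, -0.01], "turn": [-16, 0, 0]},
  {"dp": [-0.12, 0, 0.02], "turn": [-24, 0, 0]},
  {"dp": [-0.14, 0, 0.05], "turn": [-32, 0, 0]},
  {"dp": [-0.14, 0, 0.075], "turn": [-40, 0, 0]},
  {"dp": [-0.14, 0, 0.075], "turn": [-48, 0, 0]},
  {"dp": [-0.14, 0, 0.075], "turn": [-56, 0, 0]},
  {"dp": [-0.14, 0, 0.075], "turn": [-64, 0, 0]},
], hand=0.09)

```text
time: 22.85
tool_pos: [0.5417, -0.2075, 0.1561]
tool_rot: [1.358, 1.57, -0.551]
contact_force: [0.2, -0.7, 0.2]
opening: 0.0758
```

Request:
move_arm([
  {"dp": [0, 0, 0], "turn": [-8, 0, 0]},
  {"dp": [0, 0, 0], "turn": [-16, 0, 0]},
  {"dp": [0, 0, 0], "turn": [-26, 0, 0]},
  {"dp": [0, 0, 0], "turn": [-26, 0, 0]},
  {"dp": [0, 0, 0], "turn": [-26, 0, 0]},
])

```text
time: 23.35
tool_pos: [0.5418, -0.2074, 0.1556]
tool_rot: [0.854, 1.57, -0.609]
contact_force: [0.0, 0.0, 1.2]
opening: 0.0901
```

```bash
python3 - <<'E'
from h import *
snap('wrist','w7'); snap('top','top2')
p=cv2.imread('pics/top2.png');cv2.imwrite('pics/top2c.png',cv2.resize(p[160:335,320:510],None,fx=3.4,fy=3.4,interpolation=cv2.INTER_CUBIC))
E
python3 tg.py 0.54 -0.207 0.15 95
```

```text
t 23.45 p [ 0.5417 -0.2074  0.1555] jawdeg -83.9 xaxis [ 0.0002 -0.0002 -1.    ] F [-0.1727 -0.9133 -0.0549] open 0.0899 q [-0.4977  0.5041  1.4723 -0.0001  1.1649  0.966 ]
[0.54, -0.207, 0.15, 95.0] dp [ 0.0055 -0.0017 -0.0006] turn [ 1.1424  0.0116 -0.0092]
```

View pics/w7.png

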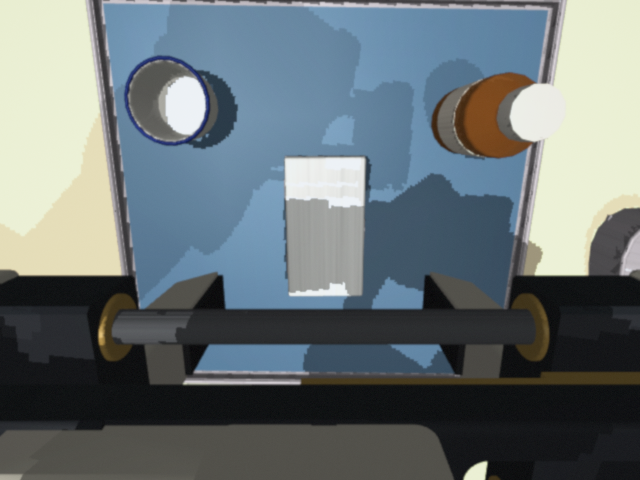

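View pics/top2c.png

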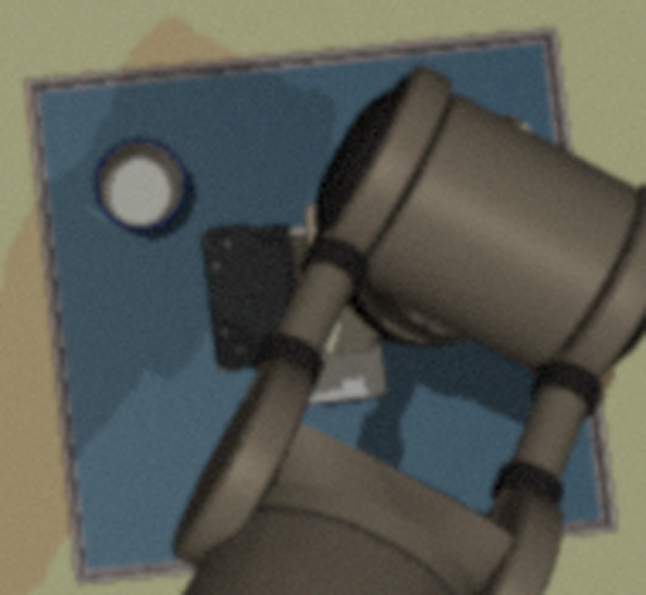

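Tin is straight in wrist view: corners (285,157), (366,157), (363,296), (289,296); amber untouched.

```bash
python3 - <<'E'
from h import *
t=np.array([px('w7',u,v,.034) for u,v in [(285,157),(366,157),(363.5,296),(289,296)]]);print(t,t.mean(0),np.degrees(np.arctan2(*( (t[0]+t[1]-t[2]-t[3])[1::-1]))))
E
python3 tg.py 0.54 -0.207 0.006 96.1
```

```text
[[ 0.59410768 -0.17433176  0.034     ]
 [ 0.60039098 -0.23273975  0.034     ]
 [ 0.49218549 -0.2455732   0.034     ]
 [ 0.48580579 -0.18630795  0.034     ]] [ 0.54312248 -0.20973816  0.034     ] 6.537026063111739
t 23.45 p [ 0.5417 -0.2074  0.1555] jawdeg -83.9 xaxis [ 0.0002 -0.0002 -1.    ] F [-0.1727 -0.9133 -0.0549] open 0.0899 q [-0.4977  0.5041  1.4723 -0.0001  1.1649  0.966 ]
[0.54, -0.207, 0.006, 96.1] dp [ 0.1495 -0.0017 -0.0006] turn [ 0.0424  0.0117 -0.0091]
```

Request:
move_arm([
  {"dp": [0.04, 0.001, 0.0025], "turn": [0, 0, 0]},
  {"dp": [0.08, 0.001, 0.0025], "turn": [0, 0, 0]},
  {"dp": [0.11, 0.001, 0.0025], "turn": [0, 0, 0]},
  {"dp": [0.13, 0.001, 0.0025], "turn": [0, 0, 0]},
  {"dp": [0.142, 0.001, 0.0025], "turn": [0, 0, 0]},
  {"dp": [0.148, 0.001, 0.0025], "turn": [0, 0, 0]},
  {"dp": [0.148, 0.001, 0.0025], "turn": [0, 0, 0]},
])

```text
time: 24.15
tool_pos: [0.543, -0.2098, 0.0073]
tool_rot: [-1.866, 1.571, 2.956]
contact_force: [-0.0, -0.3, -0.2]
opening: 0.0903
```

Request:
move_arm([
  {"dp": [0, 0, 0], "turn": [0, 0, 0]},
  {"dp": [0, 0, 0], "turn": [0, 0, 0]},
  {"dp": [0, 0, 0], "turn": [0, 0, 0]},
  {"dp": [0, 0, 0], "turn": [0, 0, 0]},
  {"dp": [0, 0, 0], "turn": [0, 0, 0]},
  {"dp": [0, 0, 0], "turn": [0, 0, 0]},
], hand=0.035, squeeze=25)

```text
time: 24.75
tool_pos: [0.5431, -0.2098, 0.0079]
tool_rot: [1.008, 1.57, -0.453]
contact_force: [-1.1, -0.0, 4.2]
opening: 0.0601
```

```bash
python3 tg.py 0.485 0.1827 0.10 171.65
```

```text
t 24.75 p [ 0.5431 -0.2098  0.0079] jawdeg -83.7 xaxis [ 0.0006 -0.0003 -1.    ] F [-1.1183 -0.0489  4.1524] open 0.0601 q [-0.5002  0.6932  1.6017  0.      0.8461  0.9606]
[0.485, 0.1827, 0.1, 171.65] dp [-0.0922 -0.0147 -0.3965] turn [-75.35     0.0391  -0.0143]
```

Request:
move_arm([
  {"dp": [-0.015, 0, 0], "turn": [0, 0, 0]},
  {"dp": [-0.045, 0, 0], "turn": [0, 0, 0]},
  {"dp": [-0.07, -0.001, -0.02], "turn": [-2, 0, 0]},
  {"dp": [-0.085, -0.002, -0.05], "turn": [-7, 0, 0]},
  {"dp": [-0.09, -0.003, -0.09], "turn": [-14, 0, 0]},
  {"dp": [-0.09, -0.005, -0.13], "turn": [-21, 0, 0]},
  {"dp": [-0.09, -0.006, -0.17], "turn": [-28, 0, 0]},
  {"dp": [-0.09, -0.008, -0.21], "turn": [-35, 0, 0]},
  {"dp": [-0.09, -0.009, -0.25], "turn": [-42, 0, 0]},
  {"dp": [-0.09, -0.011, -0.29], "turn": [-49, 0, 0]},
])

```text
time: 25.75
tool_pos: [0.4996, 0.0787, 0.0973]
tool_rot: [-1.717, 1.571, -2.317]
contact_force: [1.3, 0.4, -1.2]
opening: 0.0601
```

```bash
python3 tg.py 0.485 0.1827 0.10 171.65
```

```text
t 25.75 p [0.4996 0.0787 0.0973] jawdeg -34.4 xaxis [-0.0001 -0.0001 -1.    ] F [ 1.3094  0.3975 -1.1741] open 0.0601 q [ 0.0048  0.4539  1.7516 -0.0002  0.9363  0.6056]
[0.485, 0.1827, 0.1, 171.65] dp [-0.0028  0.0775 -0.0708] turn [-26.0691  -0.0039   0.0099]
```

Request:
move_arm([
  {"dp": [0, 0.025, -0.023], "turn": [-7, 0, 0]},
  {"dp": [0, 0.05, -0.046], "turn": [-14, 0, 0]},
  {"dp": [0, 0.07, -0.064], "turn": [-20, 0, 0]},
  {"dp": [0, 0.0775, -0.071], "turn": [-26, 0, 0]},
  {"dp": [0, 0.0775, -0.071], "turn": [-26, 0, 0]},
  {"dp": [0.02, 0.0775, -0.071], "turn": [-26, 0, 0]},
  {"dp": [0.04, 0.0775, -0.071], "turn": [-26, 0, 0]},
  {"dp": [0.06, 0.0775, -0.071], "turn": [-26, 0, 0]},
  {"dp": [0.06, 0.0775, -0.071], "turn": [-26, 0, 0]},
  {"dp": [0.06, 0.0775, -0.071], "turn": [-26, 0, 0]},
])

```text
time: 26.75
tool_pos: [0.486, 0.1807, 0.0375]
tool_rot: [-2.502, 1.57, -2.656]
contact_force: [-0.3, 0.9, -1.3]
opening: 0.0598
```

```bash
python3 - <<'E'
from h import *
snap('wrist','w8');snap('scene','s5');p=cv2.imread('pics/s5.png');cv2.imwrite('pics/s5c.png',cv2.resize(p[90:270,290:470],None,fx=3,fy=3))
E
python3 tg.py 0.485 0.1827 0.009 171.65
```

```text
t 26.85 p [0.4867 0.1811 0.0384] jawdeg -8.8 xaxis [ 0.0017  0.0002 -1.    ] F [-0.3011 -0.4954 -1.4846] open 0.0597 q [ 0.2087  0.5617  1.7676 -0.0002  0.8106  0.3621]
[0.485, 0.1827, 0.009, 171.65] dp [ 0.0294  0.0013 -0.002 ] turn [-0.4295  0.0938 -0.0248]
```

View pics/s5c.png

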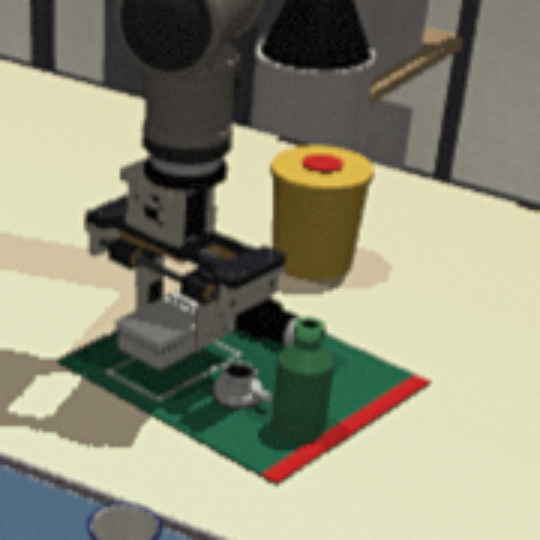

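View pics/w8.png

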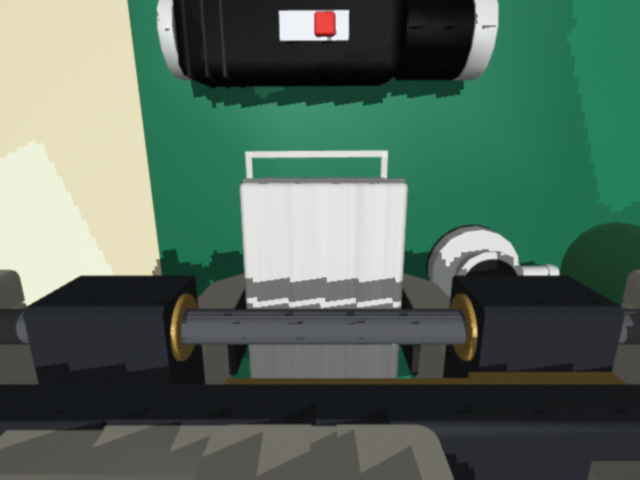

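Tin level above the outline, aligned with it; chestpiece just clear of the front finger. Lower and release with a small opening.

Request:
move_arm([
  {"dp": [0.01, 0.0015, -0.003], "turn": [-0.4, 0, 0]},
  {"dp": [0.018, 0.0015, -0.003], "turn": [-0.4, 0, 0]},
  {"dp": [0.024, 0.0015, -0.003], "turn": [-0.4, 0, 0]},
  {"dp": [0.027, 0.0015, -0.003], "turn": [-0.4, 0, 0]},
  {"dp": [0.0285, 0.0015, -0.003], "turn": [-0.4, 0, 0]},
  {"dp": [0.0295, 0.0015, -0.003], "turn": [-0.4, 0, 0]},
  {"dp": [0.0295, 0.0015, -0.003], "turn": [-0.4, 0, 0]},
])

```text
time: 27.55
tool_pos: [0.4828, 0.1833, 0.0089]
tool_rot: [-2.484, 1.57, -2.629]
contact_force: [-4.3, -1.3, 9.3]
opening: 0.0602
```

```bash
python3 tg.py 0.483 0.183 0.009 171.65
```

```text
t 27.55 p [0.4828 0.1833 0.0089] jawdeg -8.3 xaxis [-0.0005 -0.0003 -1.    ] F [-4.3421 -1.2667  9.2686] open 0.0602 q [ 0.2144  0.6077  1.7931 -0.0002  0.7412  0.3593]
[0.483, 0.183, 0.009, 171.65] dp [-0.0001 -0.0002  0.0003] turn [ 0.0604 -0.0248  0.0192]
```

Request:
move_arm([
  {"dp": [0, 0, 0], "turn": [0, 0, 0]},
  {"dp": [0, 0, 0], "turn": [0, 0, 0]},
  {"dp": [0, 0, 0], "turn": [0, 0, 0]},
  {"dp": [-0.01, 0, 0], "turn": [0, 0, 0]},
  {"dp": [-0.03, 0, 0], "turn": [0, 0, 0]},
  {"dp": [-0.07, 0, 0], "turn": [0, 0, 0]},
  {"dp": [-0.12, 0, 0], "turn": [0, 0, 0]},
  {"dp": [-0.15, 0, 0], "turn": [0, 0, 0]},
  {"dp": [-0.15, 0, 0], "turn": [0, 0, 0]},
  {"dp": [-0.15, 0, 0], "turn": [0, 0, 0]},
], hand=0.065)

```text
time: 28.55
tool_pos: [0.4833, 0.1834, 0.1587]
tool_rot: [0.311, 1.569, 0.166]
contact_force: [0.1, -0.9, -0.3]
opening: 0.0649
```

```bash
python3 - <<'E'
from h import *
snap('wrist','w9')
E
python3 tg.py 0.621 -0.0925 0.15 90
```

```text
t 28.6 p [0.4826 0.1832 0.1576] jawdeg -8.3 xaxis [-0.0008 -0.0003 -1.    ] F [-0.0827  0.6914  0.123 ] open 0.065 q [ 0.2143  0.394   1.6509 -0.0001  1.0975  0.3592]
[0.621, -0.0925, 0.15, 90.0] dp [ 0.0075 -0.2528  0.1767] turn [81.7019 -0.0176  0.048 ]
```

View pics/w9.png

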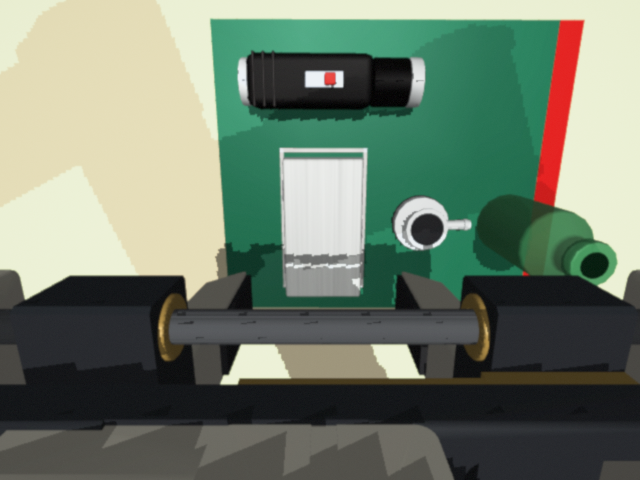

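Tin sits inside the outline (corners (284,158), (366,160), (287,296), (362,296)); torch, chestpiece, bottle good. Now the gallipot, keeping this jaw direction.

```bash
python3 - <<'E'
from h import *
t=np.array([px('w9',u,v,.035) for u,v in [(284,158),(366,159),(362.5,296),(287,296)]]);print('tin',t.mean(0),np.linalg.norm(t[0]-t[3]),np.linalg.norm(t[0]-t[1]))
print('pot rim w7',px('w7',168,100,.042))
E
python3 tg.py 0.621 -0.0925 0.15 -8.35
```

```text
tin [0.48547868 0.18186213 0.035     ] 0.10900287894574992 0.05998343883012638
pot rim w7 [ 0.62390261 -0.09310115  0.042     ]
t 28.6 p [0.4826 0.1832 0.1576] jawdeg -8.3 xaxis [-0.0008 -0.0003 -1.    ] F [-0.0827  0.6914  0.123 ] open 0.065 q [ 0.2143  0.394   1.6509 -0.0001  1.0975  0.3592]
[0.621, -0.0925, 0.15, -8.35] dp [ 0.0075 -0.2528  0.1767] turn [ 0.0519 -0.041   0.0228]
```

Request:
move_arm([
  {"dp": [0, -0.04, 0.028], "turn": [0, 0, 0]},
  {"dp": [0, -0.08, 0.056], "turn": [0, 0, 0]},
  {"dp": [0, -0.12, 0.084], "turn": [0, 0, 0]},
  {"dp": [0, -0.16, 0.113], "turn": [0, 0, 0]},
  {"dp": [0, -0.2, 0.141], "turn": [0, 0, 0]},
  {"dp": [0, -0.235, 0.165], "turn": [0, 0, 0]},
  {"dp": [0, -0.253, 0.178], "turn": [0, 0, 0]},
  {"dp": [0, -0.253, 0.178], "turn": [0, 0, 0]},
  {"dp": [0, -0.253, 0.178], "turn": [0, 0, 0]},
], hand=0.085)

```text
time: 29.5
tool_pos: [0.6218, -0.0926, 0.1559]
tool_rot: [2.95, 1.567, 2.804]
contact_force: [-0.8, 0.1, -0.2]
opening: 0.0852
```

```bash
python3 - <<'E'
from h import *
snap('wrist','w10')
E
python3 tg.py 0.6225 -0.0927 0.016 -8.35
```

```text
t 29.55 p [ 0.6218 -0.0918  0.1564] jawdeg -8.3 xaxis [-0.003   0.0011 -1.    ] F [0.1514 0.8758 0.8077] open 0.0848 q [-0.2686  0.5904  1.3159  0.0003  1.2385 -0.1241]
[0.6225, -0.0927, 0.016, -8.35] dp [ 0.1404 -0.0008  0.0012] turn [ 0.0638 -0.1806 -0.039 ]
```

View pics/w10.png

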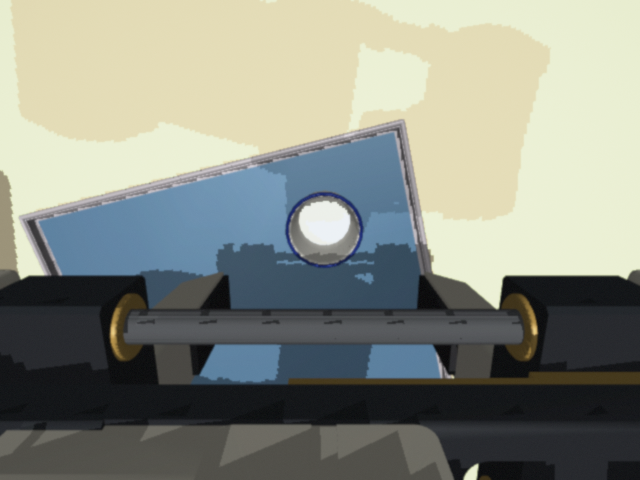

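Pot rim centred at (324,230), between the fingers.

Run:
```python
from h import *
print(px('w10',324.5,230,.042))
```

```text
[ 0.62347007 -0.09105843  0.042     ]
```

Request:
move_arm([
  {"dp": [0.04, 0, 0.001], "turn": [0, 0, 0]},
  {"dp": [0.08, 0, 0.001], "turn": [0, 0, 0]},
  {"dp": [0.11, 0, 0.001], "turn": [0, 0, 0]},
  {"dp": [0.128, 0, 0.001], "turn": [0, 0, 0]},
  {"dp": [0.136, 0, 0.001], "turn": [0, 0, 0]},
  {"dp": [0.138, 0, 0.001], "turn": [0, 0, 0]},
  {"dp": [0.138, 0, 0.001], "turn": [0, 0, 0]},
])

```text
time: 30.25
tool_pos: [0.6242, -0.0923, 0.0207]
tool_rot: [-0.137, 1.57, -0.281]
contact_force: [-0.6, -0.8, 0.2]
opening: 0.0853
```

Request:
move_arm([
  {"dp": [0, 0, 0], "turn": [0, 0, 0]},
  {"dp": [0, 0, 0], "turn": [0, 0, 0]},
  {"dp": [0, 0, 0], "turn": [0, 0, 0]},
  {"dp": [0, 0, 0], "turn": [0, 0, 0]},
  {"dp": [0, 0, 0], "turn": [0, 0, 0]},
  {"dp": [0, 0, 0], "turn": [0, 0, 0]},
], hand=0.035, squeeze=15)

```text
time: 30.85
tool_pos: [0.6239, -0.093, 0.0204]
tool_rot: [-0.336, 1.57, -0.48]
contact_force: [-1.0, -0.2, 4.1]
opening: 0.0568
```

```bash
python3 tg.py 0.4845 0.1825 0.10 -8.35
```

```text
t 30.85 p [ 0.6239 -0.093   0.0204] jawdeg -8.3 xaxis [ 0.0005 -0.0002 -1.    ] F [-1.0116 -0.2297  4.1336] open 0.0568 q [-0.2693  0.7438  1.4418 -0.0001  0.9555 -0.1243]
[0.4845, 0.1825, 0.1, -8.35] dp [-0.0797  0.2524 -0.1777] turn [0.0518 0.0276 0.0096]
```

Request:
move_arm([
  {"dp": [-0.015, 0, 0], "turn": [0, 0, 0]},
  {"dp": [-0.045, 0, 0], "turn": [0, 0, 0]},
  {"dp": [-0.07, 0.02, -0.014], "turn": [0, 0, 0]},
  {"dp": [-0.085, 0.045, -0.032], "turn": [0, 0, 0]},
  {"dp": [-0.09, 0.075, -0.053], "turn": [0, 0, 0]},
  {"dp": [-0.09, 0.11, -0.077], "turn": [0, 0, 0]},
  {"dp": [-0.09, 0.145, -0.102], "turn": [0, 0, 0]},
  {"dp": [-0.09, 0.18, -0.127], "turn": [0, 0, 0]},
  {"dp": [-0.09, 0.21, -0.148], "turn": [0, 0, 0]},
  {"dp": [-0.09, 0.235, -0.165], "turn": [0, 0, 0]},
])

```text
time: 31.85
tool_pos: [0.4934, 0.1653, 0.1108]
tool_rot: [0.501, 1.57, 0.357]
contact_force: [-0.9, 0.8, -1.0]
opening: 0.0568
```

Request:
move_arm([
  {"dp": [0, 0.012, -0.009], "turn": [0, 0, 0]},
  {"dp": [0, 0.0175, -0.0127], "turn": [0, 0, 0]},
  {"dp": [0.015, 0.0175, -0.0127], "turn": [0, 0, 0]},
  {"dp": [0.035, 0.0175, -0.0127], "turn": [0, 0, 0]},
  {"dp": [0.042, 0.0175, -0.0127], "turn": [0, 0, 0]},
  {"dp": [0.042, 0.0175, -0.0127], "turn": [0, 0, 0]},
  {"dp": [0.042, 0.0175, -0.0127], "turn": [0, 0, 0]},
])

```text
time: 32.55
tool_pos: [0.4851, 0.1822, 0.0684]
tool_rot: [0.084, 1.57, -0.062]
contact_force: [-0.2, -0.8, -0.6]
opening: 0.057
```

```bash
python3 - <<'E'
from h import *
snap('wrist','w11');snap('scene','s6');p=cv2.imread('pics/s6.png');cv2.imwrite('pics/s6c.png',cv2.resize(p[90:270,290:470],None,fx=3,fy=3))
E
python3 tg.py 0.4845 0.1825 0.0534 171.65
```

```text
t 32.65 p [0.4852 0.1825 0.0687] jawdeg -8.3 xaxis [ 0.0016  0.0002 -1.    ] F [-1.5052  0.3432 -0.7611] open 0.0568 q [ 0.2119  0.5133  1.7458 -0.0002  0.8809  0.3573]
[0.4845, 0.1825, 0.0534, 171.65] dp [ 0.0153 -0.0001 -0.0007] turn [ 0.0262  0.0884 -0.024 ]
```

View pics/s6c.png

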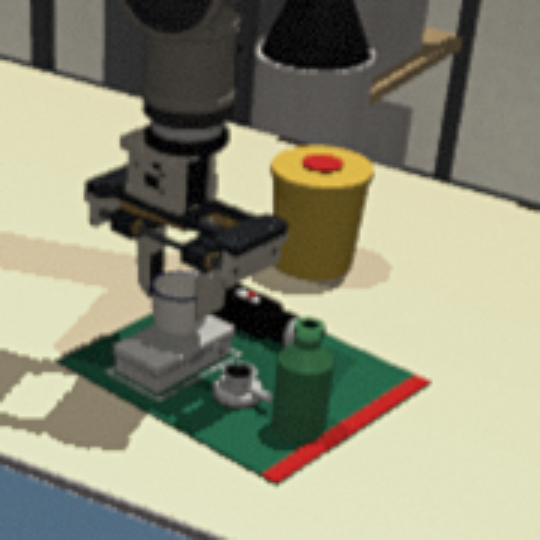

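View pics/w11.png

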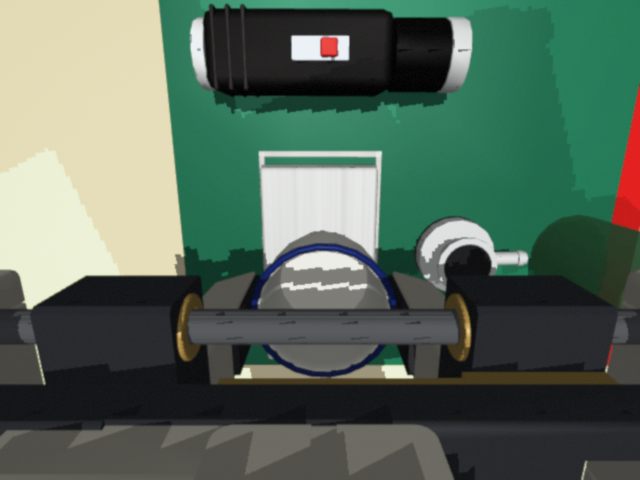

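Pot is upright above the middle of the lid. Lower gently.

Request:
move_arm([
  {"dp": [0.006, 0, 0], "turn": [0, 0, 0]},
  {"dp": [0.011, 0, 0], "turn": [0, 0, 0]},
  {"dp": [0.014, 0, 0], "turn": [0, 0, 0]},
  {"dp": [0.0155, 0, 0], "turn": [0, 0, 0]},
  {"dp": [0.016, 0, 0], "turn": [0, 0, 0]},
  {"dp": [0.016, 0, 0], "turn": [0, 0, 0]},
  {"dp": [0.016, 0, 0], "turn": [0, 0, 0]},
])

```text
time: 33.35
tool_pos: [0.4842, 0.1827, 0.0532]
tool_rot: [-0.317, 1.57, -0.462]
contact_force: [-5.1, -1.5, 15.0]
opening: 0.0569
```

Request:
move_arm([
  {"dp": [-0.0006, 0, 0], "turn": [0, 0, 0]},
  {"dp": [-0.0006, 0, 0], "turn": [0, 0, 0]},
])

```text
time: 33.55
tool_pos: [0.4842, 0.1826, 0.0533]
tool_rot: [-1.049, 1.571, -1.194]
contact_force: [-4.5, -1.8, 9.8]
opening: 0.0568
```

Request:
move_arm([
  {"dp": [0, 0, 0], "turn": [0, 0, 0]},
  {"dp": [0, 0, 0], "turn": [0, 0, 0]},
  {"dp": [0, 0, 0], "turn": [0, 0, 0]},
  {"dp": [-0.01, 0, 0], "turn": [0, 0, 0]},
  {"dp": [-0.03, 0, 0], "turn": [0, 0, 0]},
  {"dp": [-0.07, 0, 0], "turn": [0, 0, 0]},
  {"dp": [-0.12, 0, 0], "turn": [0, 0, 0]},
  {"dp": [-0.15, 0, 0], "turn": [0, 0, 0]},
  {"dp": [-0.15, 0, 0], "turn": [0, 0, 0]},
  {"dp": [-0.15, 0, 0], "turn": [0, 0, 0]},
], hand=0.07)

```text
time: 34.55
tool_pos: [0.4845, 0.1827, 0.2032]
tool_rot: [0.284, 1.569, 0.139]
contact_force: [-0.2, 0.1, -0.3]
opening: 0.0701
```

```bash
python3 - <<'E'
from h import *
snap('wrist','w12')
E
python3 tg.py 0.48 -0.3 0.2 -8
```

```text
t 34.6 p [0.4838 0.1825 0.2021] jawdeg -8.3 xaxis [-0.0009 -0.0003 -1.    ] F [ 0.7325 -0.1521 -0.697 ] open 0.0705 q [ 0.2125  0.3497  1.5842 -0.0001  1.2086  0.3574]
[0.48, -0.3, 0.2, -8.0] dp [ 0.0022 -0.478   0.0658] turn [-0.2988 -0.0488  0.0256]
```

View pics/w12.png

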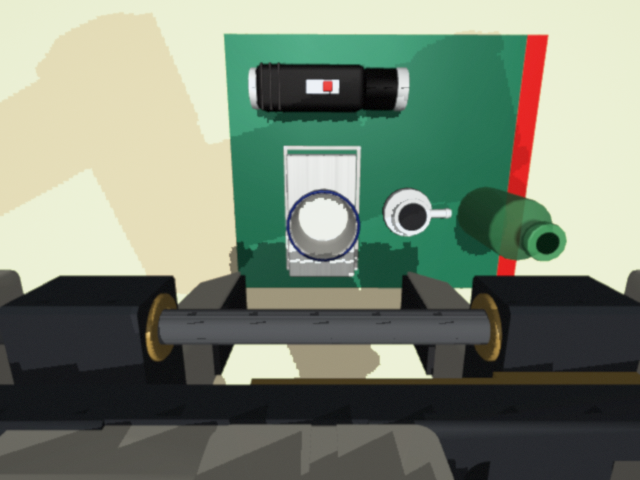

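All set down; pot rim (323,226) on the lid. I'll move the arm away for an unobstructed top view.

Request:
move_arm([
  {"dp": [0, -0.045, 0.006], "turn": [0, 0, 0]},
  {"dp": [0, -0.09, 0.012], "turn": [0, 0, 0]},
  {"dp": [0, -0.135, 0.018], "turn": [0, 0, 0]},
  {"dp": [0, -0.18, 0.024], "turn": [0, 0, 0]},
  {"dp": [0, -0.225, 0.03], "turn": [0, 0, 0]},
  {"dp": [0, -0.27, 0.036], "turn": [0, 0, 0]},
  {"dp": [0, -0.31, 0.04], "turn": [0, 0, 0]},
  {"dp": [0, -0.35, 0.045], "turn": [0, 0, 0]},
  {"dp": [0, -0.38, 0.05], "turn": [0, 0, 0]},
  {"dp": [0, -0.38, 0.05], "turn": [0, 0, 0]},
])

```text
time: 35.6
tool_pos: [0.4781, -0.2037, 0.2006]
tool_rot: [3.08, 1.568, 2.931]
contact_force: [-0.2, -0.4, -0.0]
opening: 0.0696
```

Run:
```python
from h import *
snap('top','top3')
p=cv2.imread('pics/top3.png');cv2.imwrite('pics/c3.png',cv2.resize(p[170:335,145:300],None,fx=3.6,fy=3.6,interpolation=cv2.INTER_CUBIC))
```

```text
(no output)
```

View pics/c3.png

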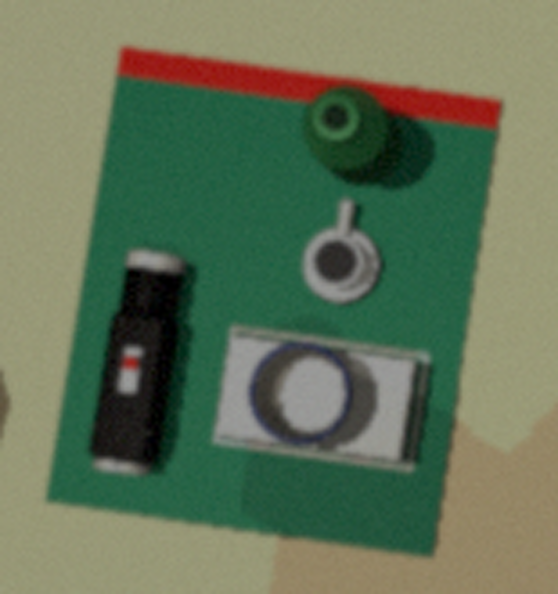

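View pics/top3.png

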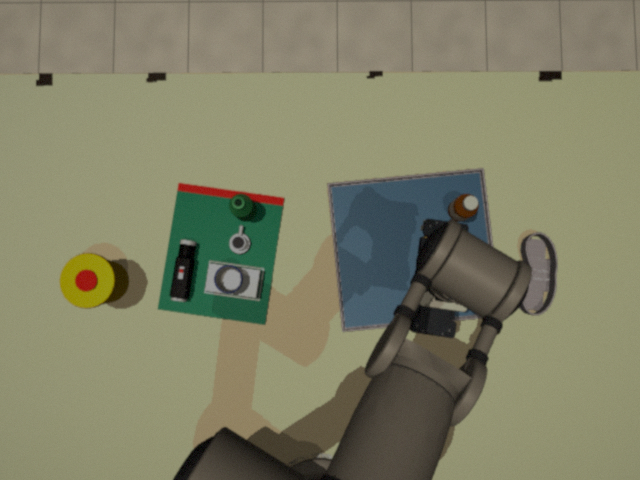

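```bash
cat > m1.py <<'E'
from h import *
np.set_printoptions(precision=4,suppress=True)
def c(u,v,z): return px('top3',145+(u+.5)/3.6-.5,170+(v+.5)/3.6-.5,z)
M=np.array([.5446,.211]);a=np.radians(-8.35);R=np.array([[np.cos(a),-np.sin(a)],[np.sin(a),np.cos(a)]])
mf=lambda p:R.T@(p[:2]-M)*1000
t=np.array([c(*q,.035) for q in [(232,333),(414,357),(400,464),(215,440)]])
print('tin',mf(t.mean(0)),np.linalg.norm(t[0]-t[1]),np.linalg.norm(t[0]-t[3]))
print('pot',mf(c(302,394,.075)))
e1,e2=c(157,253,.025),c(121,472,.02);print('torch',mf((e1+e2)/2),mf(e1),mf(e2))
print('bottle',mf(c(335,118,.113)),'bell',mf(c(337,261,.031)),'drum',mf(c(342,265,.014)))
E
python3 m1.py
python3 - <<'E'
from h import *
p=cv2.imread('pics/w9.png');cv2.imwrite('pics/w9c.png',cv2.resize(p[140:310,250:400],None,fx=3.5,fy=3.5))
p=cv2.imread('pics/top3.png');cv2.imwrite('pics/c4.png',cv2.resize(p[255:310,195:280],None,fx=9,fy=9,interpolation=cv2.INTER_CUBIC))
E
```

```text
tin [-56.3244 -37.8683] 0.10818115520485728 0.06339651379471792
pot [-55.0386 -36.6273]
torch [-49.7202  71.0795] [15.9458 70.266 ] [-115.3861   71.893 ]
bottle [ 98.8115 -37.7674] bell [ 25.7472 -37.5643] drum [ 24.9619 -38.1147]
```

View pics/c4.png

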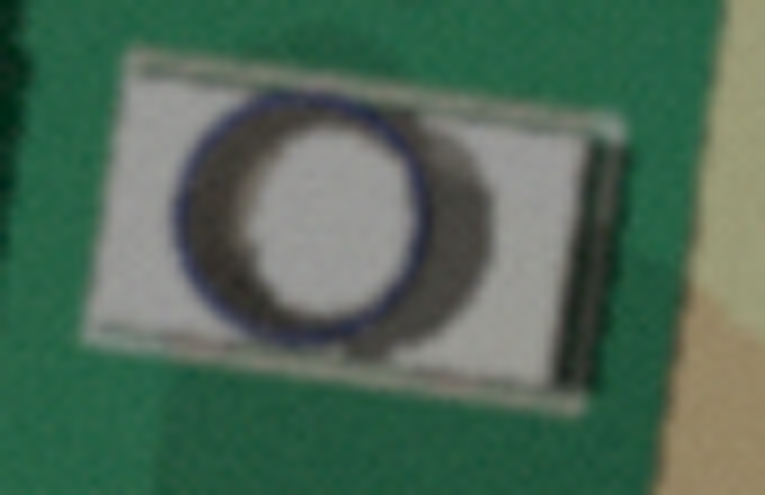

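View pics/w9c.png

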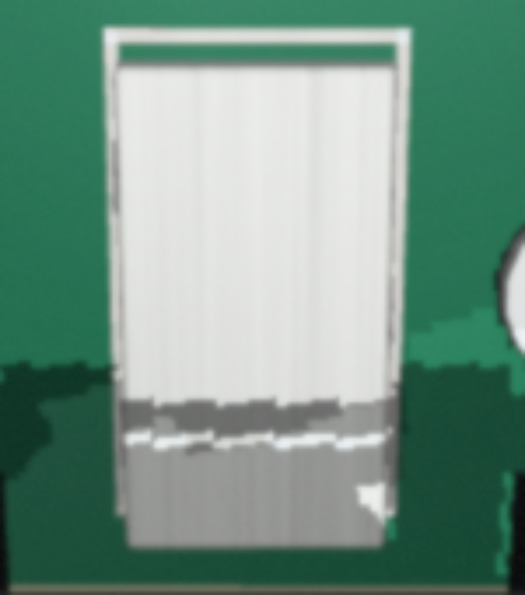

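Measured positions are all well within tolerance, and the tub, dish and amber bottle show at their starting pixels. Handing in.

```bash
python3 -c "
from cell import robot
print(robot.hand_in())"
```

```text
the job is handed in; nothing more can be done
None
```

The kit is laid out on the mat as asked and the job is handed in at about 36 s of the 141 s; `hand_in` reported no verdict. I carried the bottle, chestpiece and torch over first. I then slid the tin about 80 mm towards the robot within the tray, so the gripper body would clear the amber bottle. After that I set the tin in the outline and the gallipot on its lid.

My last checks, from the final top view (camera good to about 2 mm), all fell inside the tolerances:

| Thing | Measured | Wanted |
|---|---|---|
| Tin centre, mat frame | (-56, -38) mm | (-55, -37) mm |
| Gallipot, distance from tin centre | about 2 mm | within 12 mm |
| Torch, left of tin | 109 mm, about 6 mm further back than the tin's middle, parallel to the mat's left edge within about 1° | 113 ± 17 mm |
| Green bottle, behind tin | 155 mm | 155 ± 17 mm |
| Chestpiece, behind tin | about 81 mm, clear of both | 80 ± 17 mm |

- **Left alone:** the amber bottle, kidney dish and sharps tub appear at the same pixels as at the start.
- **Torch:** I deliberately set it a few mm nearer the tin and further back, to keep the gripper clear of the tub.
- **Tin's edges:** its right end was hard to read in the top view, giving lid sizes of 108 x 63 mm against the true 110 x 60. The wrist view taken before the gallipot went on agreed within a few mm.
- **Gallipot:** it was pressed onto the lid with about 15 N when set down, and I eased off before opening the fingers.

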